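Bridge the load bank and set its coarse ring

TASK

Take the orange jumper comb from its stand and seat it fully home in the row of slots on top of the load-bank console, all six teeth in, and let go. Then turn only the outer ring of the double knob on the sloping panel clockwise until its white pointer stands at the green mark; the red inner knob must stay as it is set. Let go of the ring and leave the things standing around undisturbed.

Things in the scene. Friction and masses are not known exactly. Their poses are not given: they have to be found in the camera images.
- console: Grey desk console fixed on the bench, 170 (x) x 190 (y) x 110 high mm, front to -x. Origin: centre of its underside; z up. A black panel slopes up at 25 deg from the front lip (56 high) to a level grey deck at z = 110 with the slots. The double knob's axis meets the panel at (-30, -30, 84) mm in this frame and points out along (-0.423, 0, 0.906). The rest of the panel is flush to 2 mm.
- slots (a point): Centre of the row of six slots at the level of the deck's surface, 110 above the bench; axes as the console's, the row runs along y. Slots 6.5 (x) x 8.5 (y) mm, 14 mm apart centre to centre, 16 deep, slight chamfer at the mouth.
- comb: Loose orange jumper comb, about 60 g. Origin: centre of its flange's underside; z up, teeth down, row of teeth along y. Flange 28 (x) x 90 (y) x 5; on it a grip fin 10 thick (x) x 62 (y), from z = 5 to 28 mm. Six brass teeth 3 (x) x 5 (y) mm, tapered tips, 13 long, 14 mm apart. Same when turned half round. Seated, its flange lies on the deck and its origin meets the slots point.
- comb_stand: Aluminium parking stand fixed on the bench: base 56 (x) x 116 (y) x 5 mm with two rails along y, 16 mm apart inside, tops at z = 23. The comb's flange rests on the rails, its teeth hang between them. Origin: centre of the underside.
- ring (a joint): Outer ring's angle (rad): 0 = pointer straight up the slope, grows clockwise seen facing the panel; stops at -1.5 and 1.5. Stays where left; stiff by about 0.06 N m. Black, knurled, 44 mm diameter, from 6 to 28 mm out from the panel along the knob axis, over a black skirt 58 mm in diameter (up to 6 mm out). The inner knob does not turn with it.
- ring_pointer (a point): Point just outside the white pointer line of the outer ring: 33 mm from the knob axis, 4 mm out from the panel; turns with the ring. Axes: x from the axis to the pointer, z along the knob axis out of the panel.
- mark (a joint): Angle of the green mark (rad), same zero and sense as the ring's; 0.45 to 1.4 more than the ring's at the start. It is set for the day and cannot be moved by touch.
- mark_tip (a point): Inner end of the green mark (6 mm wide, on the flat rim round the skirt): 33 mm from the knob axis, 4 mm out from the panel. The white pointer is right when the ring_pointer point meets this point. Axes as for ring_pointer.
- trim (a joint): Angle of the red inner knob (rad), clockwise positive; turns very easily (0.012 N m). Red, 20 mm in diameter, concentric with the ring, standing from 28 to 41 mm out from the panel.
- trim_pointer (a point): End of the black line on the red inner knob's face, 10 mm from the knob axis, 40 mm out from the panel; turns with the inner knob.
- calcium_jar: Bystander: small jar with green label and black lid, 40 diameter x 105 high mm, upright; origin at the centre of its underside.
- tape_measure: Bystander: yellow tape measure 67 x 79 x 33 mm; origin at the centre of its underside.
- hygrometer: Bystander: round black hygrometer 60 diameter x 16 high mm; origin at the centre of its underside.
- electric_tape: Bystander: roll of black tape 62 diameter x 19 high mm, lying flat; origin at the centre of its underside.
Things that resemble listed ones, but are neither listed nor needed, are in the scene too. Several things have the shape of the comb; the one meant has the colours described above.

How it is judged:
By the outcome, as a careful person would: the job done as asked, in the order asked, and still so for the second after the job is handed in, with the robot touching nothing.
It also fails if it takes over 54 s, if anything falls off the work surface, if the arm or the gripper's body presses on something with over 40 N, if the wrist force passes 120 N, or if a joint passes its speed limit or range.

ROBOT

A 6-joint arm with a two-finger parallel gripper is mounted at the origin on a cart in front of the work surface, level with it; the furniture and walls round the work are solid. World frame = base frame: x ahead of the robot, y to its left, z up, the work surface at z = 0. Lengths are in m, angles in rad, forces in N, time in s.
With the tool pointing down it reaches from about 0.35 to 0.775 m from the base axis. Payload 5.5 kg.
Tool frame: the origin (TCP) lies at the very end of the fingers, on their centre line; the grasp point (between the pads) lies 19 mm behind it; z points along the fingers, y is the direction in which the jaws open and shut (so a half turn about z gives the same grasp; the last joint's range is limited). The gripper opens to 85 mm and grips with 20 to 120 N. Pads are 22 mm wide; open, the fingers measure 114 mm over their backs; the gripper's body (76 mm by 85 mm) begins 54 mm behind the grasp point. The pads swing forward as they close: fully open they stand 13 mm farther back than shut.
Start: joints at [1.005, 0.313, 0.046, 1.304, 0, 1.431], TCP at [0.238, 0.524, 0.209] pointing down, gripper open.
Joint ranges: [-2.76, 2.76], [-0.86, 1.69], [-1.03, 1.26], [-2.2, 2.34], [-1.47, 1.5], [-3.14, 3.14]. Speed limits (rad/s): [2.57, 2.57, 3.14, 3.14, 3.14, 3.14].

INTERFACE

Orientations are given as a unit quaternion [w, x, y, z].
In Python, from workcell import get_state, imaging, env, spotter gives the robot as it stands.
- The arm moves only by the tool play_rows, never from a script. Its argument "moves" is a list of rows, each an object with "claw": the finger opening in cm, from 0 to 8.54; "delta_pos": the shift along the tool's x, y, z in cm, a list of three; "twist": the turn about the tool's z in degrees. A call has 1 to 12 rows; each row is the pose to reach, as a shift and turn from the pose commanded when the call began, along the tool's axes at that moment; what a row does not reach only later rows make up. A row lasts 1/8 s, in which the tool goes at most 62.5 mm and 10.7 degrees, less where a joint would pass 70% of its speed; a pose out of reach is approached as far as the arm can. A call with a gripper value outside its range is refused whole. The fingers move at their own pace and stop on an object; "force" is the grip in N (left out, the last holds). Time passes only in rows, so rows that repeat a pose let the fingers close. It gives the time, the measured TCP pose, the force and the opening at its end, in the units of the state.
- get_state(): the state, without advancing time (a new reading comes with each control period).
- imaging.read_camera(name): name is "scene" or "top"; returns the picture (400x640x3 uint8, red, green, blue); there is no depth.
- imaging.camera_info(name): a dict with "fx", "fy", "cx", "cy" (pixels), "world_to_cam" (4x4, takes a point from world to camera coordinates). Camera axes: x right, y down, z forward; pixel columns grow to the right and rows downward; lengths in m; the calibration is good to about 2 mm. A picture is of the moment at which its call begins. camera_info takes no time and is no camera call.
- env.hand_in(): hands the job in, once; it reports no verdict.
Trained networks look in the newest picture that a camera, given by its name, has taken for a name from the list of things; names that differ only in an ending like _2 or _b are one class to them, and where a whole thing is asked for, a point or a joint stands for the part that bears it (a point fixed in the world has none). Each returns a list of dicts, best first, with "conf" (0 to 1); they miss things now and then, are a little off and sometimes report something else, mostly with a low value. They report only what shows in the picture. A call takes as long as a camera call. They do not tell look-alikes from the thing itself.
- spotter.spot_in(camera, query): "extent" ([left, top, right, bottom] in pixels, round what is visible of it).
The state is a dict: "clock": time; "joint_pos": joint angles; "qvel": joint speeds; "tau": joint torques, N m; "tcp_pos": TCP position; "orientation": TCP orientation; "wrist_force": force on the tool from outside, world axes, zero at the start; "ft_torque": the same for the moment, N m; "finger_gap": finger opening in m.
Only numpy, scipy, OpenCV 4.12 (cv2) and the standard library are available. Lean on these libraries where they do the work, as an engineer would, in place of code of your own. Each camera call takes 0.05 s, during which the arm holds its last target. There are 200 camera calls.

## Working session

There is one attempt and no reset: what is moved stays moved. The work goes in short steps, Python scripts to look and compute and a tool call to move; the robot and the scene stay as the last step left them, time stands still between calls to the robot, and variables do not carry over. Pictures are saved under pics/ and viewed, about 8 in all and at most 12, crops included, and the job is handed in when it is done.

Besides the shell and the picture viewer there is one more tool, called after "Request:" as name(argument=value, ...) on one line, values as JSON. play_rows: Moves the arm, as the interface text tells. Its arguments: {"type":"object","properties":{"moves":{"type":"array"},"force":{"type":"number"}},"required":["moves"]}

```bash
mkdir -p pics; ls
python3 - <<'E'
from workcell import get_state, imaging, env, spotter
import cv2, numpy as np
s=get_state(); print(s)
a=[]
for c in("scene","top"):
    im=imaging.read_camera(c); cv2.imwrite(f"pics/{c}0.png",im[:,:,::-1]); i=imaging.camera_info(c); print(c,i)
    for q in("console","comb","comb_stand","ring","trim","calcium_jar","tape_measure","hygrometer","electric_tape"):
        print(c,q,[(round(d["conf"],2),np.round(d["extent"]).astype(int).tolist()) for d in spotter.spot_in(c,q)])
    a.append(im)
v=np.vstack(a)[:,:,::-1]; cv2.imwrite("pics/both0.png",cv2.resize(v,(480,600)))
E
```

```text
pics
{'clock': 0.0, 'joint_pos': array([1.00538442e+00, 3.13998358e-01, 4.49573725e-02, 1.30360074e+00,
       1.48916209e-05, 1.43122264e+00]), 'qvel': array([-0.00102865,  0.00026246, -0.0018639 ,  0.00032369,  0.0015306 ,
       -0.00089177]), 'tau': array([-1.64059045e-03, -4.80637872e+01,  2.98527592e+01,  1.95406924e-02,
       -3.73120167e-05,  1.04773662e-05]), 'tcp_pos': array([0.23720986, 0.52317325, 0.20800124]), 'orientation': array([-3.25538504e-04,  2.11313908e-01,  9.77417813e-01, -8.63394579e-04]), 'wrist_force': array([0.40990429, 0.14488849, 0.39918741]), 'ft_torque': array([0.00117755, 0.04958273, 0.01395495]), 'finger_gap': 0.08543942330696394}
scene {'fx': 386.14950168469, 'fy': 386.14950168469, 'cx': 323.48885852165375, 'cy': 193.763735430875, 'world_to_cam': array([[ 0.72747014, -0.68600429,  0.01361292, -0.40575565],
       [-0.52963245, -0.57403828, -0.6244754 ,  0.33257117],
       [ 0.43620714,  0.44707736, -0.78092584,  1.00839395],
       [ 0.        ,  0.        ,  0.        ,  1.        ]])}
scene console [(0.87, [316, 161, 398, 246])]
scene comb [(0.75
[... 544 characters left out ...]
([[-0.01400082, -0.99989363, -0.00408744,  0.00586771],
       [-0.98880548,  0.01445264, -0.14850874,  0.56021993],
       [ 0.14855202,  0.00196244, -0.98890265,  1.40822948],
       [ 0.        ,  0.        ,  0.        ,  1.        ]])}
top console [(0.66, [324, 150, 406, 230])]
top comb [(0.73, [232, 253, 260, 266]), (0.7, [229, 208, 259, 224]), (0.63, [181, 228, 208, 258])]
top comb_stand [(0.8, [224, 199, 267, 231])]
top ring [(0.54, [362, 192, 385, 210])]
top trim []
top calcium_jar [(0.6, [273, 160, 290, 177]), (0.41, [229, 208, 258, 223])]
top tape_measure []
top hygrometer [(0.59, [467, 211, 490, 232])]
top electric_tape [(0.58, [435, 249, 456, 270]), (0.21, [225, 202, 269, 231])]
```

Run:
```python
import cv2, numpy as np
t=cv2.imread("pics/top0.png"); s=cv2.imread("pics/scene0.png")
a=cv2.resize(t[140:280,170:430],None,fx=3,fy=3,interpolation=cv2.INTER_CUBIC)[:, :780]
cv2.imwrite("pics/tcrop.png",a)
b=cv2.resize(s[120:270,200:400],None,fx=4,fy=4,interpolation=cv2.INTER_CUBIC)
cv2.imwrite("pics/scrop.png",b)
```

```text
(no output)
```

View pics/both0.png

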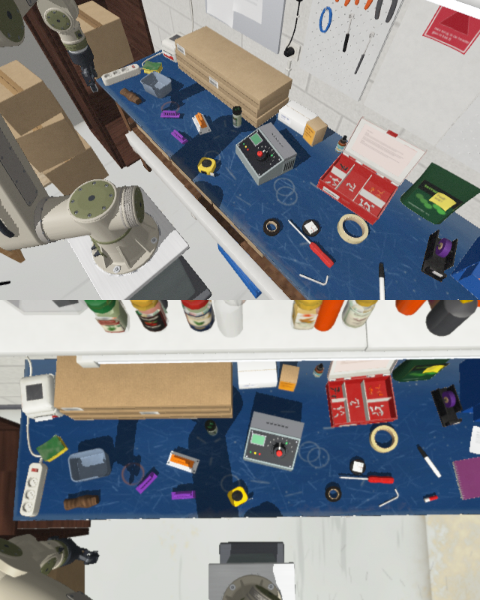

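View pics/tcrop.png

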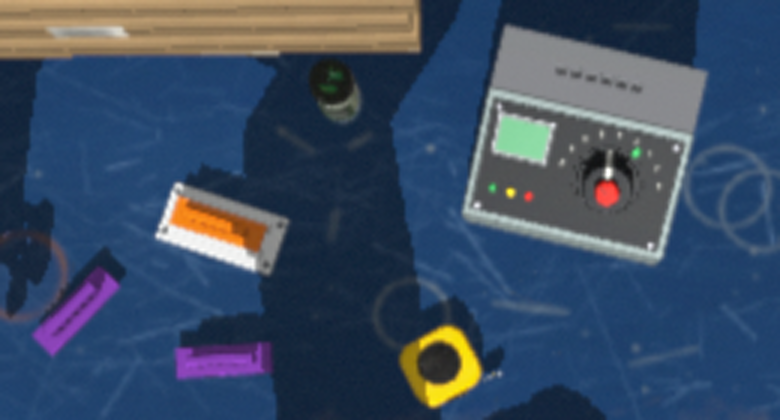

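View pics/scrop.png

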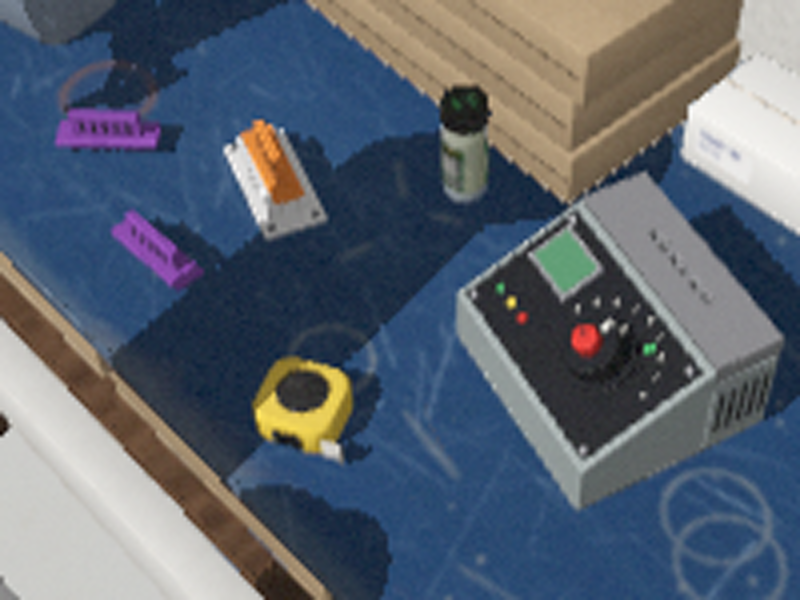

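The top crop shows three comb shapes, at about (245,216) orange and in the stand, (195,243) purple and (245,259) purple. The orange one on the aluminium stand fits the colours described. The slots are at about (369,166) top, the white pointer points roughly up the slope, and the green mark is about 45° clockwise of it. Next I'll fit the poses from silhouettes.

```bash
cat > h.py <<'E'
import numpy as np, cv2
from workcell import imaging
from scipy.optimize import minimize
INF={c:imaging.camera_info(c) for c in("scene","top")}
def proj(c,P):
    i=INF[c]; q=np.c_[np.atleast_2d(P),np.ones(len(np.atleast_2d(P)))]@i["world_to_cam"].T
    return np.c_[i["fx"]*q[:,0]/q[:,2]+i["cx"], i["fy"]*q[:,1]/q[:,2]+i["cy"]]
def ray(c,uv,z):
    i=INF[c];T=i["world_to_cam"];R=T[:3,:3];o=-R.T@T[:3,3]
    d=R.T@np.array([(uv[0]-i["cx"])/i["fx"],(uv[1]-i["cy"])/i["fy"],1]); return o+d*(z-o[2])/d[2]
def W(p,L):
    x,y,a=p[:3]; L=np.atleast_2d(L).astype(float); c,s=np.cos(a),np.sin(a)
    return np.c_[x+c*L[:,0]-s*L[:,1], y+s*L[:,0]+c*L[:,1], L[:,2]]
def box(x0,x1,y0,y1,z0,z1): return np.array([[x,y,z] for x in(x0,x1) for y in(y0,y1) for z in(z0,z1)])/1000
def render(c,parts,p,roi,S=6):
    l,t,r,b=roi; m=np.zeros(((b-t)*S,(r-l)*S),np.uint8)
    for L in parts:
        uv=(proj(c,W(p,L))+.5-[l,t])*S
        h=cv2.convexHull(uv.astype(np.float32)); cv2.fillConvexPoly(m,np.round((h-.5)*16).astype(np.int32),255,shift=4)
    return cv2.resize(m,(r-l,b-t),interpolation=cv2.INTER_AREA)/255.
def fit(obs,parts,p0):  # obs: {cam:(softmask,roi)}
    f=lambda p: sum(((render(c,parts,p,roi)-m)**2).sum() for c,(m,roi) in obs.items())
    sim=np.array([p0]+[np.array(p0)+d for d in([.01,0,0],[0,.01,0],[0,0,.1])])
    r=minimize(f,p0,method="Nelder-Mead",options=dict(initial_simplex=sim,xatol=1e-5,fatol=1e-3,maxiter=400)); return r.x,r.fun
def comb_parts(z): return [box(-14,14,-45,45,z,z+5),box(-5,5,-31,31,z+5,z+28)]
CON=[np.r_[box(-85,85,-95,95,0,56),box(28,85,-95,95,0,110)]]
def orange(im,roi):
    l,t,r,b=roi; hsv=cv2.cvtColor(im,cv2.COLOR_BGR2HSV)[t:b,l:r].astype(float)
    return ((hsv[...,0]>5)&(hsv[...,0]<25)&(hsv[...,1]>130)&(hsv[...,2]>80)).astype(float)
E
python3 - <<'E'
from h import *
T=cv2.imread("pics/top0.png");S=cv2.imread("pics/scene0.png")
rt=(220,195,275,240);rs=(250,145,290,185)
ot,os_=(orange(T,rt),rt),(orange(S,rs),rs)
u=np.argwhere(ot[0]).mean(0)[::-1]+rt[:2]; g=ray("top",u,.035); print(u,g,ot[0].sum(),os_[0].sum())
p0=[g[0],g[1],-.25]
for o in({"top":ot},{"scene":os_},{"top":ot,"scene":os_}):
    print("comb",[np.round(v,4) for v in fit(o,comb_parts(23),p0)])
def notblue(im,roi):
    l,t,r,b=roi; h=cv2.cvtColor(im,cv2.COLOR_BGR2HSV)[t:b,l:r]
    m=~((h[...,0]>95)&(h[...,0]<125)&(h[...,1]>110)); n,lab,st,_=cv2.connectedComponentsWithStats(m.astype(np.uint8),connectivity=4)
    k=1+st[1:,4].argmax(); m=(lab==k).astype(np.uint8)
    inv=cv2.connectedComponentsWithStats(1-m,connectivity=4); big=inv[0]; lab=inv[1]
    for j in range(1,big):
        if inv[2][j,4]<400: m[lab==j]=1
    return m.astype(float)
rt=(315,143,415,236);rs=(308,155,405,255)
ot,os_=(notblue(T,rt),rt),(notblue(S,rs),rs)
g=ray("top",(366,190),.05); p0=[g[0],g[1],-.25]
P={}
for n,o in(("t",{"top":ot}),("s",{"scene":os_}),("b",{"top":ot,"scene":os_})):
    P[n]=fit(o,CON,p0); print("console",n,[np.round(v,4) for v in P[n]])
v=[]
for c,im,(m,(l,t,r,b)) in(("top",T,ot),("scene",S,os_)):
    k=8; z=cv2.resize(im[t:b,l:r],None,fx=k//2,fy=k//2,interpolation=cv2.INTER_CUBIC)
    h=cv2.convexHull(((proj(c,W(P["b"][0],CON[0]))+.5-[l,t])*4).astype(np.float32)).astype(int); cv2.polylines(z,[h],True,(0,0,255),1)
    cs,_=cv2.findContours(cv2.resize(m.astype(np.uint8),None,fx=4,fy=4,interpolation=0),0,1); cv2.drawContours(z,cs,-1,(0,255,255),1)
    for j in range(6):
        q=((proj(c,W(P["b"][0],[.0565,(j-2.5)*.014,.11]))+.5-[l,t])*4)[0].astype(int)
        cv2.circle(z,tuple(map(int,q)),1,(255,0,255),-1)
    z=cv2.copyMakeBorder(z,0,400-z.shape[0],0,400-z.shape[1],cv2.BORDER_CONSTANT); v.append(z)
cv2.imwrite("pics/fit.png",np.hstack(v))
E
```

```text
[242.20714286 214.31071429] [0.53204874 0.25634639 0.035     ] 280.0 154.0
comb [array([ 0.5329,  0.2579, -0.3413]), np.float64(28.6418)]
comb [array([ 0.5359,  0.2588, -0.3451]), np.float64(14.1158)]
comb [array([ 0.534 ,  0.2579, -0.3239]), np.float64(49.5959)]
console t [array([ 0.5966, -0.0862, -0.2497]), np.float64(109.3588)]
console s [array([ 0.5988, -0.0851, -0.244 ]), np.float64(588.6241)]
console b [array([ 0.5977, -0.086 , -0.2465]), np.float64(732.1407)]
```

View pics/fit.png

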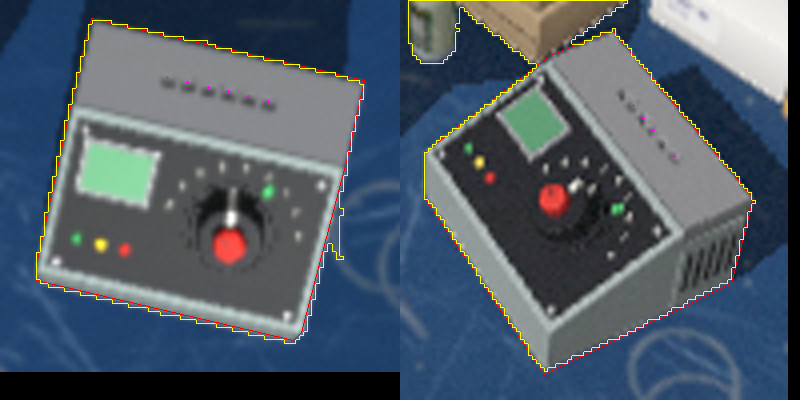

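```bash
cat >> h.py <<'E'
PC=[.5977,-.086,-.2465]
D=np.array([-.4226,0,.9063]);U=np.array([.9063,0,.4226]);V=np.array([0,-1.,0]);P0=np.array([-.030,-.030,.084])
def kpt(t,r,o,p=PC): return W(p,P0+o*D+r*(np.cos(t)*U+np.sin(t)*V))[0]
def panel(c,uv,o,p=PC):  # pixel -> (angle, radius) on plane o out of panel
    i=INF[c];T=i["world_to_cam"];R=T[:3,:3];cam=-R.T@T[:3,3]
    d=R.T@np.array([(uv[0]-i["cx"])/i["fx"],(uv[1]-i["cy"])/i["fy"],1])
    a=p[2];Z=np.array([[np.cos(a),-np.sin(a),0],[np.sin(a),np.cos(a),0],[0,0,1]])
    n=Z@D; q=Z@(P0+o*D)+[p[0],p[1],0]; x=cam+d*(n@(q-cam))/(n@d); e=Z.T@(x-q); u,v=e@U,e@V
    return np.arctan2(v,u),np.hypot(u,v)
def knob(ims,oo=(4,6,28)):
    for c,im in ims.items():
        uv=proj(c,kpt(0,0,.015)[None])[0]; x,y=uv.astype(int); l,t=x-22,y-22
        h=cv2.cvtColor(im[t:t+45,l:l+45],cv2.COLOR_BGR2HSV).astype(int)
        g=(h[...,0]>50)&(h[...,0]<85)&(h[...,1]>110)&(h[...,2]>90)
        w=(h[...,1]<60)&(h[...,2]>150)
        for n,m in(("green",g),("white",w)):
            k,lab,st,ce=cv2.connectedComponentsWithStats(m.astype(np.uint8))
            for j in range(1,k):
                ys,xs=np.nonzero(lab==j); wt=h[ys,xs,2]; q=np.array([l+np.average(xs,weights=wt),t+np.average(ys,weights=wt)])
                o=[panel(c,q,z/1000) for z in oo]
                if o[0][1]<.05: print(c,n,len(xs),q.round(1),[(round(a,3),round(r*1000,1)) for a,r in o])
def slots(ims):
    out={}
    for c,im in ims.items():
        ctr=proj(c,W(PC,[.0565,0,.11]))[0]; l,t=(ctr-[20,16]).astype(int)
        g=cv2.cvtColor(im[t:t+33,l:l+41],cv2.COLOR_BGR2GRAY).astype(float)
        hull=(proj(c,W(PC,[[.0465,-.05,.11],[.0465,.05,.11],[.0665,.05,.11],[.0665,-.05,.11]]))-[l,t]); m=np.zeros(g.shape,np.uint8)
        cv2.fillConvexPoly(m,np.round(hull).astype(np.int32),1)
        med=np.median(g[m>0]); w=np.clip(med-8-g,0,None)*m; ys,xs=np.mgrid[:g.shape[0],:g.shape[1]]
        pts=np.array([ray(c,(l+x,t+y),.11)[:2] for x,y in zip(xs[w>0],ys[w>0])]); ww=w[w>0]
        mu=np.average(pts,axis=0,weights=ww); C=np.cov(pts.T,aweights=ww); e=np.linalg.eigh(C)[1][:,1]
        yaw=np.arctan2(-e[0],e[1]) if e[1]>0 else np.arctan2(e[0],-e[1]); out[c]=(mu,yaw); print("slots",c,mu.round(4),round(yaw,3),len(ww))
    return out
E
python3 - <<'E'
from h import *
I={"top":cv2.imread("pics/top0.png"),"scene":cv2.imread("pics/scene0.png")}
slots(I); print(W(PC,[.0565,0,.11])); knob(I)
print(kpt(0,0,0),kpt(0,0,.018))
E
```

```text
slots top [ 0.6485 -0.1007] -0.243 82
slots scene [ 0.6506 -0.0973] -0.254 32
[[ 0.65249214 -0.09978664  0.11      ]]
top green 6 [381.8 190.2] [(np.float64(0.53), np.float64(37.9)), (np.float64(0.521), np.float64(38.3)), (np.float64(0.435), np.float64(42.7))]
top white 1 [370. 184.] [(np.float64(-0.356), np.float64(45.0)), (np.float64(-0.354), np.float64(45.5)), (np.float64(-0.326), np.float64(50.8))]
top white 1 [376. 184.] [(np.float64(0.001), np.float64(45.9)), (np.float64(-0.001), np.float64(46.4)), (np.float64(-0.015), np.float64(51.8))]
top white 1 [360. 189.] [(np.float64(-1.051), np.float64(44.8)), (np.float64(-1.041), np.float64(45.1)), (np.float64(-0.94), np.float64(48.4))]
top white 2 [357.  193.5] [(np.float64(-1.39), np.float64(44.8)), (np.float64(-1.378), np.float64(44.9)), (np.float64(-1.253), np.float64(46.5))]
top white 8 [372.3 197.3] [(np.float64(-0.163), np.float64(7.4)), (np.float64(-0.16), np.float64(8.0)), (np.float64(-0.144), np.float64(14.0))]
top white 2 [389.  201.5] [(np.float64(1.429), np.float64(46.1)), (np.float64(1.417), np.float64(46.0)), (np.float64
[... 575 characters left out ...]
, (np.float64(-1.289), np.float64(30.6))]
scene white 2 [362.  199.5] [(np.float64(0.033), np.float64(45.3)), (np.float64(0.057), np.float64(45.3)), (np.float64(0.316), np.float64(46.9))]
scene white 5 [351.  200.8] [(np.float64(-0.782), np.float64(24.3)), (np.float64(-0.748), np.float64(23.5)), (np.float64(-0.204), np.float64(17.6))]
scene white 2 [365.  208.5] [(np.float64(0.711), np.float64(47.6)), (np.float64(0.727), np.float64(48.3)), (np.float64(0.884), np.float64(56.2))]
scene white 1 [360. 218.] [(np.float64(1.397), np.float64(46.6)), (np.float64(1.4), np.float64(47.6)), (np.float64(1.429), np.float64(58.5))]
[ 0.56128649 -0.10777283  0.084     ] [ 0.55390963 -0.10591669  0.1003134 ]
```

```bash
cat > mv.py <<'E'
import sys, numpy as np
from workcell import get_state
from scipy.spatial.transform import Rotation as Ro
s=get_state(); q=s["orientation"]; R=Ro.from_quat([q[1],q[2],q[3],q[0]]).as_matrix()
if len(sys.argv)>4:
    x,y,z,jaw=map(float,sys.argv[1:5])
    d=R.T@(np.array([x,y,z])-s["tcp_pos"]); cur=np.degrees(np.arctan2(R[1,1],R[0,1])); tw=-(jaw-cur); 
    print("delta cm",(d*100).round(2),"twist",round(tw,1),"or",round((tw+360)%180,1),round((tw+360)%180-180,1))
print("t",round(s["clock"],2),"tcp",s["tcp_pos"].round(4),"jaw",np.degrees(np.arctan2(R[1,1],R[0,1])).round(2),"tilt",R[:,2].round(3),"gap",round(s["finger_gap"],4),"F",s["wrist_force"].round(1),"M",s["ft_torque"].round(2),"j",s["joint_pos"].round(2))
E
python3 mv.py .5345 .258 .12 -19.2
```

```text
delta cm [-38.02 -11.93   8.89] twist 84.8 or 84.8 -95.2
t 1.0 tcp [0.2375 0.5237 0.2089] jaw 65.6 tilt [ 0.  0. -1.] gap 0.0852 F [ 0.1  1.2 -1.4] M [-0.03  0.04 -0.06] j [1.01 0.31 0.05 1.3  0.   1.43]
```

Request:
play_rows(moves=[{"claw": 4.5, "delta_pos": [-38.0, -11.9, 5], "twist": 84.8}, {"claw": 4.5, "delta_pos": [-38.0, -11.9, 5], "twist": 84.8}, {"claw": 4.5, "delta_pos": [-38.0, -11.9, 5], "twist": 84.8}, {"claw": 4.5, "delta_pos": [-38.0, -11.9, 5], "twist": 84.8}, {"claw": 4.5, "delta_pos": [-38.0, -11.9, 8.9], "twist": 84.8}, {"claw": 4.5, "delta_pos": [-38.0, -11.9, 8.9], "twist": 84.8}, {"claw": 4.5, "delta_pos": [-38.0, -11.9, 8.9], "twist": 84.8}, {"claw": 4.5, "delta_pos": [-38.0, -11.9, 8.9], "twist": 84.8}, {"claw": 4.5, "delta_pos": [-38.0, -11.9, 8.9], "twist": 84.8}, {"claw": 4.5, "delta_pos": [-38.0, -11.9, 8.9], "twist": 84.8}])

```text
clock: 2.25
tcp_pos: [0.5343, 0.2587, 0.1202]
orientation: [0.0, 0.814, 0.581, 0.0]
wrist_force: [-0.8, 0.6, 0.2]
finger_gap: 0.0448
```

```bash
python3 mv.py .5345 .258 .031 -19
```

```text
delta cm [-0.06  0.04  8.92] twist -0.0 or 180.0 -0.0
t 2.25 tcp [0.5343 0.2587 0.1202] jaw -19.01 tilt [ 0.  0. -1.] gap 0.0448 F [-0.8  0.6  0.2] M [ 0.07 -0.04 -0.01] j [ 0.32  0.39 -0.07  1.12  0.    2.22]
```

Request:
play_rows(moves=[{"claw": 4.5, "delta_pos": [0, 0, 5], "twist": 0}, {"claw": 4.5, "delta_pos": [0, 0, 8.7], "twist": 0}, {"claw": 4.5, "delta_pos": [0, 0, 8.7], "twist": 0}, {"claw": 0, "delta_pos": [0, 0, 8.7], "twist": 0}, {"claw": 0, "delta_pos": [0, 0, 8.7], "twist": 0}, {"claw": 0, "delta_pos": [0, 0, 8.7], "twist": 0}, {"claw": 0, "delta_pos": [0, 0, 8.7], "twist": 0}, {"claw": 0, "delta_pos": [0, 0, 8.7], "twist": 0}], force=40)

```text
clock: 3.25
tcp_pos: [0.5346, 0.2584, 0.0332]
orientation: [0.0, 0.815, 0.579, 0.0]
wrist_force: [0.0, 0.1, -0.9]
finger_gap: -0.0
```

Run:
```python
from h import *
v=[]
for c,(l,t) in(("top",(195,170)),("scene",(225,120))):
    im=imaging.read_camera(c)[:,:,::-1]; cv2.imwrite(f"pics/{c}1.png",im)
    v.append(cv2.resize(im[t:t+75,l:l+80],None,fx=5,fy=5,interpolation=cv2.INTER_CUBIC))
cv2.imwrite("pics/g1.png",np.hstack(v))
```

```text
(no output)
```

View pics/g1.png

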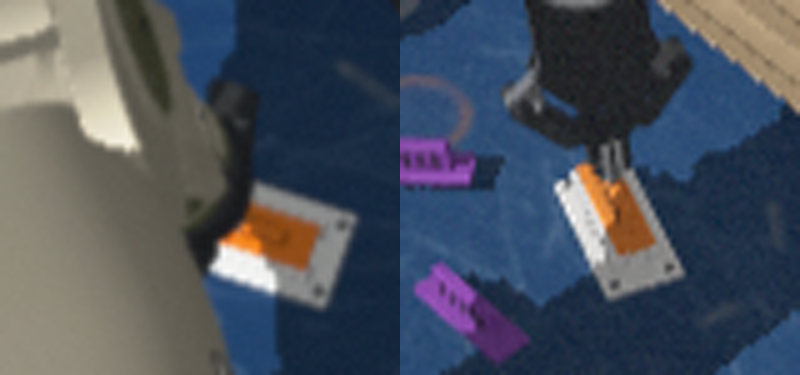

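The gripper closed on nothing. The fingers stand on the far (+x) side of the fin, so I'll check the fit as an overlay on the first pictures.

Run:
```python
from h import *
for c in("scene","top"): print(c,proj(c,np.array([[.5346,.2584,.0332]])))
p=[.534,.2579,-.34]
ST=[box(-28,28,-58,58,0,5)]
v=[]
for c,l,t in(("top",220,192),("scene",248,140)):
    im=cv2.imread(f"pics/{c}0.png"); k=8; z=cv2.resize(im[t:t+48,l:l+50],None,fx=k,fy=k,interpolation=cv2.INTER_NEAREST)
    for L,col in zip(comb_parts(23)+ST,((255,0,0),(0,255,0),(255,0,255))):
        h=cv2.convexHull(((proj(c,W(p,L))+.5-[l,t])*k).astype(np.float32)).astype(int); cv2.polylines(z,[h],True,col,1)
    v.append(z)
cv2.imwrite("pics/ov.png",np.hstack(v))
```

```text
scene [[267.31171552 159.06033105]]
top [[241.60669733 213.50631931]]
```

View pics/ov.png

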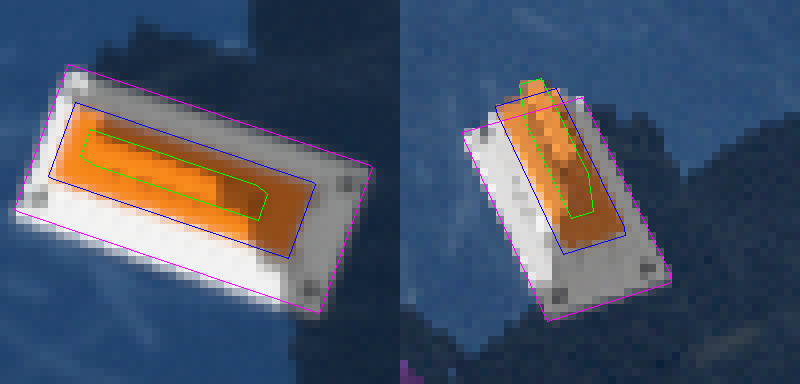

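```bash
python3 mv.py
python3 - <<'E'
from h import *
p=[.534,.2579,-.34]
v=[]
for c,l,t in(("scene",248,136),):
    for n in(1,):
        im=cv2.imread(f"pics/{c}{n}.png"); k=12; z=cv2.resize(im[t:t+44,l:l+32],None,fx=k,fy=k,interpolation=cv2.INTER_CUBIC); v.append(z.copy())
        for L,col in zip(comb_parts(23),((255,0,0),(0,255,0))):
            h=cv2.convexHull(((proj(c,W(p,L))+.5-[l,t])*k).astype(np.float32)).astype(int); cv2.polylines(z,[h],True,col,1)
        for zz in(.033,.043,.053): cv2.circle(z,tuple(map(int,((proj(c,np.array([[.5346,.2584,zz]]))+.5-[l,t])*k)[0])),3,(255,255,0),-1)
        v.append(z)
cv2.imwrite("pics/g2.png",np.hstack(v))
E
```

```text
t 3.35 tcp [0.5344 0.2583 0.033 ] jaw -19.2 tilt [ 0.  0. -1.] gap 0.0003 F [-0.1  0.3 -0.9] M [-0.01 -0.05  0.01] j [ 0.32  0.46 -0.19  0.92  0.    2.22]
```

View pics/g2.png

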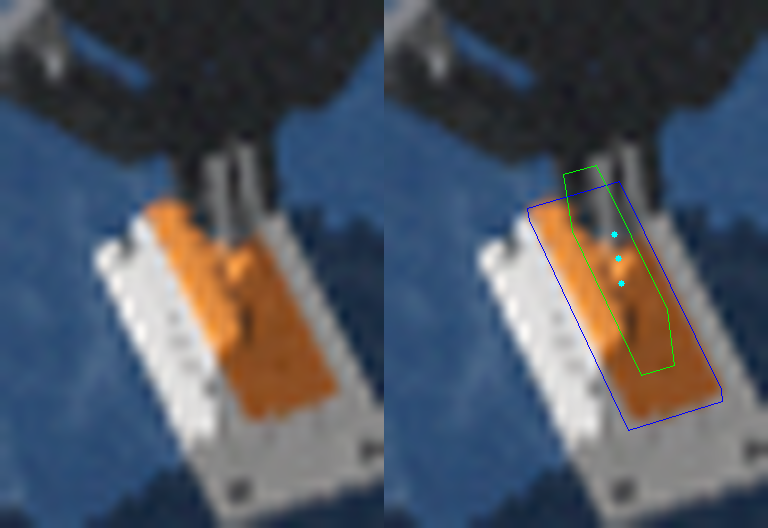

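Request:
play_rows(moves=[{"claw": 0, "delta_pos": [0, 0, -1], "twist": 0}, {"claw": 0, "delta_pos": [0, 0, -2], "twist": 0}, {"claw": 0, "delta_pos": [0, 0, -2.5], "twist": 0}, {"claw": 0, "delta_pos": [0, 0, -2.5], "twist": 0}])

```text
clock: 3.85
tcp_pos: [0.535, 0.2586, 0.0588]
orientation: [0.0, 0.815, 0.579, 0.001]
wrist_force: [0.3, -1.4, 0.5]
finger_gap: 0.0002
```

```bash
python3 - <<'E'
from h import *
rs=(250,130,290,185)
im=imaging.read_camera("scene")[:,:,::-1]; cv2.imwrite("pics/scene2.png",im)
for n in "012":
    m=orange(cv2.imread(f"pics/scene{n}.png"),rs); ys,xs=np.nonzero(m); print(n,m.sum(),xs.min()+250,xs.max()+250,ys.min()+130,ys.max()+130)
    print("\n".join("".join(".#"[int(v)] for v in r) for r in m[8:48,5:30]))
E
python3 mv.py
```

```text
0 154.0 261 275 150 170
.........................
.........................
.........................
.........................
.........................
.........................
.........................
.........................
.........................
.........................
.........................
.........................
.........##..............
.........####............
........#####............
......########...........
......########...........
......#########..........
.......########..........
.......#########.........
........########.........
........#########........
.........########........
.........#########.......
..........########.......
..........#########......
...........########......
...........#########.....
............########.....
............#########....
.............########....
.............######......
..............#.#........
.........................
.........................
.........................
.........................
.........................
.........................
.........................
1 126.0 261 275 153 170
............
[... 1554 characters left out ...]
########.........
........########.........
........#########........
.........########........
.........#########.......
..........########.......
..........#########......
...........########......
...........#########.....
............########.....
............#########....
.............########....
.............######......
..............#.#........
.........................
.........................
.........................
.........................
.........................
.........................
.........................
t 3.9 tcp [0.5347 0.2585 0.0583] jaw -19.2 tilt [ 0.001  0.    -1.   ] gap 0.0002 F [-0.6 -0.3  0.3] M [-0.04  0.06 -0.02] j [ 0.32  0.43 -0.16  0.98  0.    2.22]
```

Run:
```python
from h import *
I=[cv2.imread(f"pics/scene{n}.png").astype(int) for n in "012"]
for n in(1,2):
    d=np.abs(I[n]-I[0]).max(2)
    print(n); print("\n".join(f"{r} "+" ".join(f"{v:3d}" for v in d[r,256:280]) for r in range(140,170)))
for z in (.033,.043,.053,.063,.073): print(z,proj("scene",np.array([[.5346,.2584,z]])).round(1))
```

```text
1
140   9  31  65  84  76  87  85  81  78  88  81  76  82  84  80  87  89  82  70  80  86  83  50   9
141  36  15   9  30  74  77  89  95  89  63  81  85  81  84  82  82  80  85  82  84  79  61  10   4
142  66  56  22   9  45  77  81  92  95  82  86  85  83  87  86  80  80  83  86  82  86  29   5   1
143  80  79  66  46  66  82  83  92  85  89  89  94  87  84  91  86  86  90  85  81  50  12   5   1
144  84  81  79  79  76  83  81  84  79  90  89  95  92  86  91  82  81  88  88  50   8   3   2   6
145  74  80  75  77  86  82  85  87  85  84  87  82  84  83  80  69  27  30  28   7   4   2   2   9
146  78  72  78  85  88  76  86  83  86  80  81  83  79  85  82  25   8   8   5   4   8   4   2   7
147  75  67  75  74  75  77  81  85  78  90  85  65  80  81  66   6   3   3   4   2   2   5   4   2
148  57  70  73  79  77  70  88  78  86  82  68  56  49  66  75   2   3   5   3   3   2   2   5   3
149   8  26  61  48  29  11  63  78  80  35  52  59  59  63  84   4   2   4   2   5   2   2   6   1
150   2   4  13  12   4   3  42 128 184 131  42  80  57  51  80  11   5   6   5   1   2   1   8   
[... 4313 characters left out ...]
 1   3   0   2   1   2   1   2   1   8   3  75   1   2   2   1   8   1   1   3  10   2   3
165   2   3   4   5   0   1   1   1   1   1  40  49  86   7   4   3   2   3   3   2   2   3   4   4
166   2   2   2   4   2   1   1   1   3   2  57  85  39   5   2   5   9   3   2   5   2   1   9   6
167   3   2   6   2   2   1   1   1   0  70  77  59   2   4   4   5   1   7   2   2   2   3   2   4
168   4   2   1   2   2   2   2   2   2 108  86  52   1   2   2   1   3   4   2   3   1   2   1   9
169   2   2   2   6   9   2   1   0   2  24  32  17   3   1   4   1   4   5   2   2   1   3   2   6
0.033 [[267.3 159.1]]
0.043 [[267.  157.1]]
0.053 [[266.7 155. ]]
0.063 [[266.4 152.9]]
0.073 [[266.1 150.8]]
```

The fingers closed above the fin. In the picture their real ends sit about 15–18 mm higher than the reported TCP, while the sideways position agrees. I'll go lower and close again, watching the gap.

Request:
play_rows(moves=[{"claw": 4.5, "delta_pos": [0, 0, 0], "twist": 0}, {"claw": 4.5, "delta_pos": [0, 0, 0], "twist": 0}, {"claw": 4.5, "delta_pos": [0, 0, 0], "twist": 0}, {"claw": 4.5, "delta_pos": [0, 0, 2], "twist": 0}, {"claw": 4.5, "delta_pos": [0, 0, 4.2], "twist": 0}, {"claw": 4.5, "delta_pos": [0, 0, 4.2], "twist": 0}, {"claw": 0, "delta_pos": [0, 0, 4.2], "twist": 0}, {"claw": 0, "delta_pos": [0, 0, 4.2], "twist": 0}, {"claw": 0, "delta_pos": [0, 0, 4.2], "twist": 0}, {"claw": 0, "delta_pos": [0, 0, 4.2], "twist": 0}], force=40)

```text
clock: 5.15
tcp_pos: [0.5355, 0.2587, 0.0171]
orientation: [0.0, 0.815, 0.579, 0.001]
wrist_force: [-0.3, 0.8, 5.8]
finger_gap: 0.0084
```

```bash
python3 mv.py
```

```text
t 5.15 tcp [0.5355 0.2587 0.0171] jaw -19.2 tilt [ 0.002  0.001 -1.   ] gap 0.0084 F [-0.3  0.8  5.8] M [-0.08  0.05 -0.02] j [ 0.32  0.47 -0.21  0.89  0.    2.22]
```

Request:
play_rows(moves=[{"claw": 2.5, "delta_pos": [0, 0, 0], "twist": 0}, {"claw": 2.5, "delta_pos": [0, 0, 0], "twist": 0}, {"claw": 2.5, "delta_pos": [0, 0, 0.5], "twist": 0}, {"claw": 2.5, "delta_pos": [0, 0, 0.5], "twist": 0}, {"claw": 2.5, "delta_pos": [0, 0, 0.5], "twist": 0}])

```text
clock: 5.78
tcp_pos: [0.5343, 0.2583, 0.0107]
orientation: [-0.0, 0.815, 0.579, -0.0]
wrist_force: [0.2, 0.4, 0.5]
finger_gap: 0.0249
```

```bash
python3 mv.py
```

```text
t 5.78 tcp [0.5343 0.2583 0.0107] jaw -19.2 tilt [-0. -0. -1.] gap 0.0249 F [0.2 0.4 0.5] M [ 0.04 -0.02  0.02] j [ 0.32  0.48 -0.22  0.88  0.    2.22]
```

Request:
play_rows(moves=[{"claw": 0, "delta_pos": [0, 0, -0.2], "twist": 0}, {"claw": 0, "delta_pos": [0, 0, -0.2], "twist": 0}, {"claw": 0, "delta_pos": [0, 0, -0.2], "twist": 0}, {"claw": 0, "delta_pos": [0, 0, -0.2], "twist": 0}], force=50)

```text
clock: 6.28
tcp_pos: [0.5344, 0.2583, 0.0129]
orientation: [-0.0, 0.815, 0.579, -0.0]
wrist_force: [0.4, 0.6, -1.1]
finger_gap: 0.0085
```

```bash
python3 mv.py
```

```text
t 6.28 tcp [0.5344 0.2583 0.0129] jaw -19.2 tilt [-0.  0. -1.] gap 0.0085 F [ 0.4  0.6 -1.1] M [ 0.01 -0.01  0.  ] j [ 0.32  0.48 -0.22  0.88  0.    2.22]
```

Request:
play_rows(moves=[{"claw": 0, "delta_pos": [0, 0, -3], "twist": 0}, {"claw": 0, "delta_pos": [0, 0, -8], "twist": 0}, {"claw": 0, "delta_pos": [0, 0, -13.7], "twist": 0}, {"claw": 0, "delta_pos": [0, 0, -13.7], "twist": 0}])

```text
clock: 6.78
tcp_pos: [0.5379, 0.2595, 0.1555]
orientation: [0.001, 0.815, 0.579, 0.005]
wrist_force: [0.4, -0.4, -1.3]
finger_gap: 0.009
```

```bash
python3 mv.py .6495 -.099 .14 -14.1
```

```text
delta cm [-30.2   22.32   1.54] twist -5.1 or 174.9 -5.1
t 6.78 tcp [0.5379 0.2595 0.1555] jaw -19.19 tilt [ 0.01   0.003 -1.   ] gap 0.009 F [ 0.4 -0.4 -1.3] M [0.   0.05 0.  ] j [ 0.32  0.37 -0.01  1.18  0.    2.22]
```

Request:
play_rows(moves=[{"claw": 0, "delta_pos": [-29.9, 22.6, 0], "twist": -5.1}, {"claw": 0, "delta_pos": [-29.9, 22.6, 0], "twist": -5.1}, {"claw": 0, "delta_pos": [-29.9, 22.6, 0], "twist": -5.1}, {"claw": 0, "delta_pos": [-29.9, 22.6, 0], "twist": -5.1}, {"claw": 0, "delta_pos": [-29.9, 22.6, 0], "twist": -5.1}, {"claw": 0, "delta_pos": [-29.9, 22.6, 0], "twist": -5.1}, {"claw": 0, "delta_pos": [-29.9, 22.6, 1], "twist": -5.1}, {"claw": 0, "delta_pos": [-29.9, 22.6, 1], "twist": -5.1}, {"claw": 0, "delta_pos": [-29.9, 22.6, 1], "twist": -5.1}, {"claw": 0, "delta_pos": [-29.9, 22.6, 1], "twist": -5.1}])

```text
clock: 8.02
tcp_pos: [0.6495, -0.0967, 0.1403]
orientation: [0.0, 0.788, 0.616, 0.0]
wrist_force: [0.3, 0.7, -0.1]
finger_gap: 0.0087
```

```bash
python3 mv.py
python3 - <<'E'
from h import *
I={}
for c in("scene","top"):
    I[c]=imaging.read_camera(c)[:,:,::-1]; cv2.imwrite(f"pics/{c}3.png",I[c])
from workcell import get_state
z=get_state()["tcp_pos"][2]+.0101; p0=[.6495,-.099,-.247]
v=[]
for c in I:
    u=proj(c,W(p0,[0,0,z]))[0].astype(int); l,t=u-[25,25]; roi=(l,t,l+50,t+50)
    m=orange(I[c],roi); 
    x,f=fit({c:(m,roi)},comb_parts(z*1000),p0); print(c,m.sum(),x.round(4),f)
    k=8; Z=cv2.resize(I[c][t:t+50,l:l+50],None,fx=k,fy=k,interpolation=cv2.INTER_CUBIC)
    for L in comb_parts(z*1000):
        h=cv2.convexHull(((proj(c,W(p0,L))+.5-[l,t])*k).astype(np.float32)).astype(int); cv2.polylines(Z,[h],True,(255,0,0),1)
    v.append(Z)
cv2.imwrite("pics/h3.png",np.hstack(v))
E
```

```text
t 8.03 tcp [ 0.6495 -0.0967  0.1403] jaw -13.97 tilt [ 0.  0. -1.] gap 0.0087 F [ 0.3  0.7 -0.1] M [ 0.05  0.03 -0.03] j [-0.27  0.5   0.15  1.23  0.    1.54]
scene 184.0 [ 0.6502 -0.0972 -0.2599] 94.87572472126105
top 0.0 [ 0.6883 -0.0978 -0.0688] 360.1275355632449
```

View pics/h3.png

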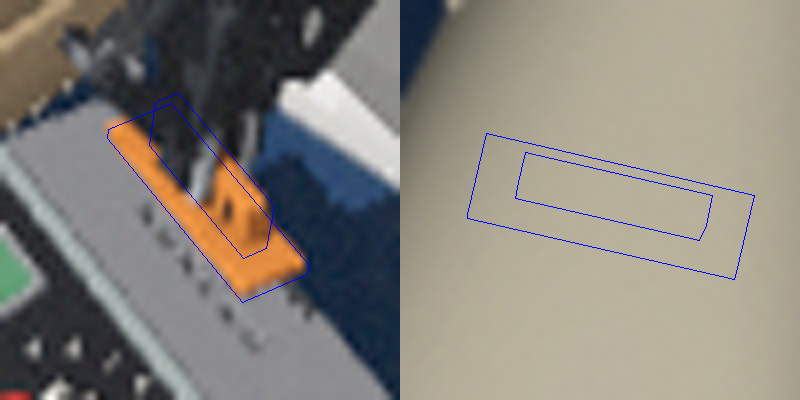

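Request:
play_rows(moves=[{"claw": 0, "delta_pos": [0, 0, 1.2], "twist": 0}, {"claw": 0, "delta_pos": [0, 0, 2.4], "twist": 0}, {"claw": 0, "delta_pos": [0, 0, 2.4], "twist": 0}, {"claw": 0, "delta_pos": [0, 0, 2.4], "twist": 0}])

```text
clock: 8.62
tcp_pos: [0.6494, -0.0983, 0.1156]
orientation: [-0.0, 0.789, 0.615, -0.0]
wrist_force: [0.6, -0.2, 0.1]
finger_gap: 0.0083
```

```bash
python3 mv.py
cat >> h.py <<'E'
def fit_occ(im,z,p0,c="scene"):
    u=proj(c,W(p0,[0,0,z]))[0].astype(int); l,t=u-[25,25]; roi=(l,t,l+50,t+50)
    m=orange(im,roi); h=cv2.cvtColor(im,cv2.COLOR_BGR2HSV)[t:t+50,l:l+50]
    dark=cv2.dilate(((h[...,2]<95)&(m==0)).astype(np.uint8),np.ones((3,3)))>0
    # ground truth flange: soft mask, fingers = don't care; hold fin+flange
    w=np.where(dark,0,1.); parts=comb_parts(z*1000)
    f=lambda p:(w*(render(c,parts,p,roi)-m)**2).sum()
    sim=np.array([p0]+[np.array(p0)+d for d in([.004,0,0],[0,.004,0],[0,0,.05])])
    r=minimize(f,p0,method="Nelder-Mead",options=dict(initial_simplex=sim,xatol=1e-5,fatol=1e-3)); return r.x,r.fun,m.sum()
E
python3 - <<'E'
from h import *
from workcell import get_state
z=get_state()["tcp_pos"][2]+.0101
im=imaging.read_camera("scene")[:,:,::-1].copy(); cv2.imwrite("pics/scene4.png",im)
print(fit_occ(im,z,[.6495,-.097,-.247])); print(fit_occ(im,z,[.6515,-.099,-.26]))
print("prev",fit_occ(cv2.imread("pics/scene3.png"),.1504,[.6495,-.097,-.247]))
print("stand",fit_occ(cv2.imread("pics/scene0.png"),.023,[.534,.258,-.33]))
E
```

```text
t 8.62 tcp [ 0.6494 -0.0983  0.1156] jaw -14.1 tilt [-0.001  0.    -1.   ] gap 0.0083 F [ 0.6 -0.2  0.1] M [0.04 0.02 0.01] j [-0.27  0.51  0.11  1.17  0.    1.54]
(array([ 0.65128277, -0.09719166, -0.24942568]), np.float64(3.241722414455978), np.float64(178.0))
(array([ 0.65134535, -0.09662985, -0.24741567]), np.float64(3.243829296424452), np.float64(178.0))
prev (array([ 0.65130066, -0.09640799, -0.25201625]), np.float64(8.382868127643214), np.float64(184.0))
stand (array([ 0.53603269,  0.25878231, -0.34383359]), np.float64(13.229434832756631), np.float64(154.0))
```

Request:
play_rows(moves=[{"claw": 0, "delta_pos": [0, -0.05, 0], "twist": 0}, {"claw": 0, "delta_pos": [0, -0.05, 0.3], "twist": 0}, {"claw": 0, "delta_pos": [0, -0.05, 0.6], "twist": 0}, {"claw": 0, "delta_pos": [0, -0.05, 0.8], "twist": 0}, {"claw": 0, "delta_pos": [0, -0.05, 0.8], "twist": 0}])

```text
clock: 9.3
tcp_pos: [0.6495, -0.0983, 0.1077]
orientation: [0.0, 0.789, 0.615, 0.0]
wrist_force: [1.8, -0.8, -1.8]
finger_gap: 0.0088
```

```bash
python3 mv.py
```

```text
t 9.3 tcp [ 0.6495 -0.0983  0.1077] jaw -14.1 tilt [ 0.001 -0.    -1.   ] gap 0.0088 F [ 1.8 -0.8 -1.8] M [-0.12 -0.39 -0.04] j [-0.27  0.51  0.1   1.16  0.    1.54]
```

Request:
play_rows(moves=[{"claw": 0, "delta_pos": [0, 0.08, 0], "twist": 0}, {"claw": 0, "delta_pos": [0, 0.08, 0.3], "twist": 0}, {"claw": 0, "delta_pos": [0, 0.08, 0.6], "twist": 0}, {"claw": 0, "delta_pos": [0, 0.08, 0.8], "twist": 0}, {"claw": 0, "delta_pos": [0, 0.08, 0.85], "twist": 0}, {"claw": 0, "delta_pos": [0, 0.08, 0.85], "twist": 0}])

```text
clock: 10.05
tcp_pos: [0.6496, -0.0983, 0.0997]
orientation: [-0.0, 0.789, 0.615, -0.0]
wrist_force: [-1.4, 0.9, 3.0]
finger_gap: 0.0089
```

```bash
python3 mv.py
```

```text
t 10.05 tcp [ 0.6496 -0.0983  0.0997] jaw -14.09 tilt [-0.  0. -1.] gap 0.0089 F [-1.4  0.9  3. ] M [0.15 0.48 0.02] j [-0.27  0.52  0.09  1.14  0.    1.54]
```

Request:
play_rows(moves=[{"claw": 0, "delta_pos": [0, -0.02, 0.15], "twist": 0}, {"claw": 0, "delta_pos": [0, -0.02, 0.3], "twist": 0}, {"claw": 0, "delta_pos": [0, -0.02, 0.3], "twist": 0}])

```text
clock: 10.42
tcp_pos: [0.6497, -0.0983, 0.0997]
orientation: [0.001, 0.788, 0.615, 0.001]
wrist_force: [-7.1, 2.5, 16.1]
finger_gap: 0.0087
```

```bash
python3 mv.py
```

```text
t 10.43 tcp [ 0.6497 -0.0983  0.0997] jaw -14.09 tilt [ 0.002 -0.001 -1.   ] gap 0.0087 F [-7.1  2.5 16.1] M [ 0.38  1.49 -0.02] j [-0.27  0.52  0.08  1.14 -0.    1.54]
```

The comb is home: z stays at 99.7 mm under a 16 N push, matching the expected 99.9 mm. I'll release it and lift.

Request:
play_rows(moves=[{"claw": 0, "delta_pos": [0, 0, -0.25], "twist": 0}, {"claw": 2, "delta_pos": [0, 0, -0.25], "twist": 0}, {"claw": 4, "delta_pos": [0, 0, -0.25], "twist": 0}, {"claw": 4, "delta_pos": [0, 0, -0.25], "twist": 0}, {"claw": 4, "delta_pos": [0, 0, -0.25], "twist": 0}, {"claw": 4, "delta_pos": [0, 0, -3], "twist": 0}, {"claw": 4, "delta_pos": [0, 0, -8], "twist": 0}, {"claw": 4, "delta_pos": [0, 0, -11], "twist": 0}, {"claw": 4, "delta_pos": [0, 0, -11], "twist": 0}, {"claw": 7.5, "delta_pos": [0, 0, -11], "twist": 0}])

```text
clock: 11.68
tcp_pos: [0.6493, -0.0983, 0.2055]
orientation: [-0.0, 0.789, 0.615, -0.0]
wrist_force: [-0.6, -0.0, 0.2]
finger_gap: 0.0571
```

```bash
python3 mv.py .5539 -.1059 .12 94
python3 - <<'E'
from h import *
im=imaging.read_camera("scene")[:,:,::-1].copy(); cv2.imwrite("pics/scene5.png",im)
print(fit_occ(im,.110,[.6506,-.0973,-.247]))
E
```

```text
delta cm [-3.07 -9.06  8.56] twist -108.1 or 71.9 -108.1
t 11.68 tcp [ 0.6493 -0.0983  0.2055] jaw -14.1 tilt [-0.001  0.    -1.   ] gap 0.0571 F [-0.6 -0.   0.2] M [-0.06 -0.07  0.07] j [-0.27  0.48  0.29  1.38  0.    1.54]
(array([ 0.65119572, -0.09847396, -0.24517404]), np.float64(10.039892349096501), np.float64(251.0))
```

Request:
play_rows(moves=[{"claw": 7.5, "delta_pos": [-3.1, -9.05, 0], "twist": -108}, {"claw": 7.5, "delta_pos": [-3.1, -9.05, 0], "twist": -108}, {"claw": 7.5, "delta_pos": [-3.1, -9.05, 0], "twist": -108}, {"claw": 7.5, "delta_pos": [-3.1, -9.05, 0], "twist": -108}, {"claw": 7.5, "delta_pos": [-3.1, -9.05, 0], "twist": -108}, {"claw": 7.5, "delta_pos": [-3.1, -9.05, 0], "twist": -108}, {"claw": 7.5, "delta_pos": [-3.1, -9.05, 0], "twist": -108}, {"claw": 7.5, "delta_pos": [-3.1, -9.05, 0], "twist": -108}, {"claw": 7.5, "delta_pos": [-3.1, -9.05, 4], "twist": -108}, {"claw": 7.5, "delta_pos": [-3.1, -9.05, 8.5], "twist": -108}, {"claw": 7.5, "delta_pos": [-3.1, -9.05, 8.5], "twist": -108}, {"claw": 7.5, "delta_pos": [-3.1, -9.05, 8.5], "twist": -108}])

```text
clock: 13.22
tcp_pos: [0.5545, -0.1064, 0.122]
orientation: [-0.0, -0.033, 0.999, 0.0]
wrist_force: [0.5, -0.8, 0.7]
finger_gap: 0.0751
```

```bash
python3 mv.py .5539 -.1059 .081 94
python3 - <<'E'
from h import *
v=[]
u=proj("scene",kpt(0,0,.02)[None])[0].astype(int); l,t=u-[30,35]
im=imaging.read_camera("scene")[:,:,::-1].copy(); cv2.imwrite("pics/scene6.png",im)
z=cv2.resize(im[t:t+60,l:l+60],None,fx=8,fy=8,interpolation=cv2.INTER_CUBIC)
for q in(kpt(0,0,.028),kpt(0,0,.041)): cv2.circle(z,tuple(map(int,(proj("scene",q[None])[0]+.5-[l,t])*8)),3,(255,255,0),-1)
cv2.imwrite("pics/k6.png",z)
E
```

```text
delta cm [0.05 0.05 4.1 ] twist -0.3 or 179.7 -0.3
t 13.22 tcp [ 0.5545 -0.1064  0.122 ] jaw 93.74 tilt [-0.  0. -1.] gap 0.0751 F [ 0.5 -0.8  0.7] M [-0.02  0.05 -0.01] j [-0.33  0.33 -0.14  1.1   0.   -0.4 ]
```

View pics/k6.png

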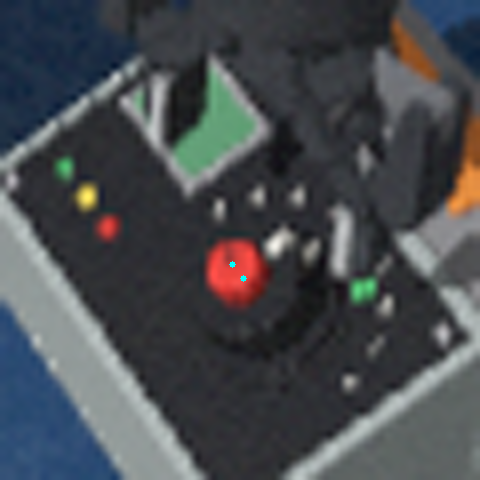

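The fingers straddle the knob from above. The white pointer is at about (280,243) in the crop, the green mark at (362,290), and the red knob is clear. I'll go down to the ring.

Request:
play_rows(moves=[{"claw": 7.5, "delta_pos": [0, 0, 2], "twist": 0}, {"claw": 7, "delta_pos": [0, 0, 3.5], "twist": 0}, {"claw": 6.5, "delta_pos": [0, 0, 4.1], "twist": 0}, {"claw": 6, "delta_pos": [0, 0, 4.1], "twist": 0}, {"claw": 5.5, "delta_pos": [0, 0, 4.1], "twist": 0}, {"claw": 5.5, "delta_pos": [0, 0, 4.1], "twist": 0}], force=20)

```text
clock: 14.02
tcp_pos: [0.5548, -0.1065, 0.081]
orientation: [0.001, -0.034, 0.999, -0.0]
wrist_force: [-0.1, 0.3, 0.2]
finger_gap: 0.0551
```

```bash
python3 mv.py
```

```text
t 14.03 tcp [ 0.5548 -0.1065  0.081 ] jaw 93.9 tilt [ 0.001 -0.    -1.   ] gap 0.0551 F [-0.1  0.3  0.2] M [ 0.05 -0.01 -0.01] j [-0.33  0.36 -0.21  1.    0.   -0.4 ]
```

Request:
play_rows(moves=[{"claw": 4.0, "delta_pos": [0, 0, 0], "twist": 0}, {"claw": 4.0, "delta_pos": [0, 0, 0], "twist": 0}, {"claw": 4.0, "delta_pos": [0, 0, 0], "twist": 0}], force=20)

```text
clock: 14.4
tcp_pos: [0.5547, -0.1059, 0.0812]
orientation: [0.001, -0.034, 0.999, 0.0]
wrist_force: [-1.0, 2.8, 6.5]
finger_gap: 0.0422
```

```bash
python3 mv.py
```

```text
t 14.4 tcp [ 0.5547 -0.1059  0.0812] jaw 93.92 tilt [ 0.001  0.001 -1.   ] gap 0.0422 F [-1.   2.8  6.5] M [ 0.71  0.23 -0.05] j [-0.33  0.36 -0.21  1.    0.   -0.4 ]
```

The ring is held: the gap reads 42.2 mm, with the same 1.6 mm bias as on the fin. I'll turn it partway.

Request:
play_rows(moves=[{"claw": 3.5, "delta_pos": [0, 0, 0], "twist": 0}, {"claw": 3.5, "delta_pos": [0, 0, 0], "twist": 5}, {"claw": 3.5, "delta_pos": [0, 0, 0], "twist": 10}, {"claw": 3.5, "delta_pos": [0, 0, 0], "twist": 15}, {"claw": 3.5, "delta_pos": [0, 0, 0], "twist": 20}, {"claw": 3.5, "delta_pos": [0, 0, 0], "twist": 20}], force=30)

```text
clock: 15.15
tcp_pos: [0.557, -0.1075, 0.08]
orientation: [0.002, 0.14, 0.99, -0.0]
wrist_force: [7.2, -3.7, -7.0]
finger_gap: 0.0414
```

```bash
python3 mv.py
python3 - <<'E'
from h import *
I={}
for c in("scene",):
    I[c]=imaging.read_camera(c)[:,:,::-1].copy(); cv2.imwrite(f"pics/{c}7.png",I[c])
knob(I,(4,28)); knob({"scene":cv2.imread("pics/scene6.png")},(4,28))
E
```

```text
t 15.15 tcp [ 0.557  -0.1075  0.08  ] jaw 73.87 tilt [ 0.004 -0.001 -1.   ] gap 0.0414 F [ 7.2 -3.7 -7. ] M [-0.06 -1.69  0.22] j [-0.33  0.36 -0.21  1.    0.   -0.05]
scene white 6 [351.  208.4] [(np.float64(0.708), np.float64(5.0)), (np.float64(1.324), np.float64(16.8))]
scene white 1 [360. 218.] [(np.float64(1.397), np.float64(46.6)), (np.float64(1.429), np.float64(58.5))]
scene green 8 [361.9 206.8] [(np.float64(0.57), np.float64(38.0)), (np.float64(0.808), np.float64(45.8))]
scene white 1 [349. 195.] [(np.float64(-1.019), np.float64(43.8)), (np.float64(-0.795), np.float64(32.5))]
scene white 1 [354. 195.] [(np.float64(-0.659), np.float64(44.0)), (np.float64(-0.365), np.float64(36.8))]
scene white 2 [344.  196.5] [(np.float64(-1.382), np.float64(44.4)), (np.float64(-1.289), np.float64(30.6))]
scene white 10 [359.3 200.5] [(np.float64(-0.036), np.float64(37.2)), (np.float64(0.311), np.float64(38.6))]
scene white 6 [351.2 200.9] [(np.float64(-0.764), np.float64(24.2)), (np.float64(-0.183), np.float64(17.8))]
scene white 2 [365.  208.5] [(np.float64(0.711), np.float64(47.6)), (np.float64(0.884), np.float64(56.2))]
scene white 1 [360. 218.] [(np.float64(1.397), np.float64(46.6)), (np.float64(1.429), np.float64(58.5))]
```

Request:
play_rows(moves=[{"claw": 3.5, "delta_pos": [0, 0, 0], "twist": 5}, {"claw": 3.5, "delta_pos": [0, 0, 0], "twist": 10}, {"claw": 3.5, "delta_pos": [0, 0, 0], "twist": 15}, {"claw": 3.5, "delta_pos": [0, 0, 0], "twist": 15}, {"claw": 5.5, "delta_pos": [0, 0, 0], "twist": 15}, {"claw": 6.5, "delta_pos": [0, 0, 0], "twist": 15}, {"claw": 7, "delta_pos": [0, 0, -1], "twist": 15}, {"claw": 7.5, "delta_pos": [0, 0, -4], "twist": 15}, {"claw": 7.5, "delta_pos": [0, 0, -9], "twist": 15}, {"claw": 7.5, "delta_pos": [0, 0, -13], "twist": 15}, {"claw": 7.5, "delta_pos": [0, 0, -13], "twist": 15}])

```text
clock: 16.58
tcp_pos: [0.5566, -0.1069, 0.2152]
orientation: [0.004, 0.268, 0.963, -0.0]
wrist_force: [0.4, 0.5, -0.6]
finger_gap: 0.075
```

```bash
python3 mv.py
python3 - <<'E'
from h import *
I={}
for c in("scene","top"):
    I[c]=imaging.read_camera(c)[:,:,::-1].copy(); cv2.imwrite(f"pics/{c}8.png",I[c])
knob(I,(4,28))
v=[]
for c in I:
    u=proj(c,kpt(0,0,.02)[None])[0].astype(int); l,t=u-[25,25]
    v.append(cv2.resize(I[c][t:t+50,l:l+50],None,fx=8,fy=8,interpolation=cv2.INTER_CUBIC))
cv2.imwrite("pics/k8.png",np.hstack(v))
E
```

```text
t 16.57 tcp [ 0.5566 -0.1069  0.2152] jaw 58.93 tilt [ 0.008 -0.003 -1.   ] gap 0.075 F [ 0.4  0.5 -0.6] M [ 0.06 -0.02 -0.01] j [-0.33  0.29  0.03  1.3   0.    0.21]
scene green 8 [361.9 206.8] [(np.float64(0.569), np.float64(38.0)), (np.float64(0.808), np.float64(45.8))]
scene white 1 [349. 195.] [(np.float64(-1.019), np.float64(43.8)), (np.float64(-0.795), np.float64(32.5))]
scene white 1 [354. 195.] [(np.float64(-0.659), np.float64(44.0)), (np.float64(-0.365), np.float64(36.8))]
scene white 2 [344.  196.5] [(np.float64(-1.382), np.float64(44.4)), (np.float64(-1.289), np.float64(30.6))]
scene white 2 [362.  199.5] [(np.float64(0.032), np.float64(45.3)), (np.float64(0.316), np.float64(46.9))]
scene white 7 [352. 203.] [(np.float64(-0.533), np.float64(18.3)), (np.float64(0.25), np.float64(16.3))]
scene white 2 [365.  208.5] [(np.float64(0.71), np.float64(47.6)), (np.float64(0.884), np.float64(56.2))]
scene white 1 [360. 218.] [(np.float64(1.397), np.float64(46.6)), (np.float64(1.429), np.float64(58.5))]
top white 1648 [375.  203.6] [(np.float64(2.255), np.float64(13.2)), (np.float64(1.736), np.float64(9.3))]
```

View pics/k8.png

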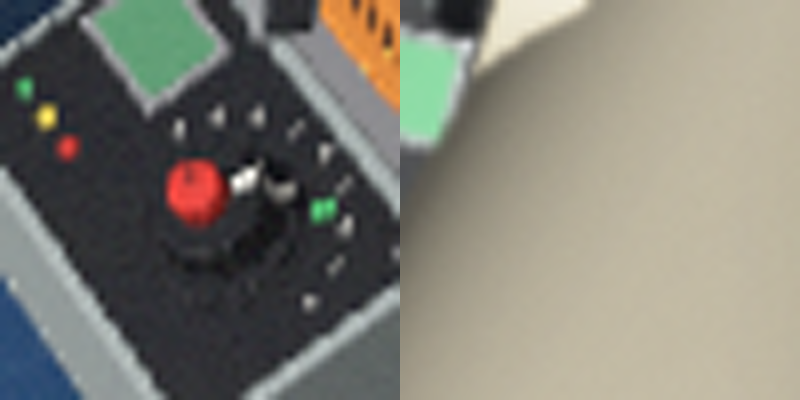

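```bash
cat >> h.py <<'E'
def arcs(im,c="scene",p=PC):
    th=np.linspace(-.8,1.5,231); F=im.astype(np.float32); out={}
    for n,o,rs,ch in(("skirt",.006,(.024,.026,.028),"w"),("top",.028,(.014,.016,.018,.020),"w"),("mark",.004,(.035,.037,.039),"g")):
        s=np.zeros(len(th))
        for r in rs:
            uv=np.array([proj(c,kpt(t,r,o,p)[None])[0] for t in th],np.float32)
            q=cv2.remap(F,uv[:,0].reshape(1,-1),uv[:,1].reshape(1,-1),cv2.INTER_CUBIC)[0]
            s+=(q.min(1) if ch=="w" else q[:,1]-q[:,2])/len(rs)
        k=s.argmax(); lo=(s.max()+np.median(s))/2; m=(np.abs(th-th[k])<.5)&(s>lo)
        out[n]=(round(float(np.average(th[m],weights=s[m]-lo)),3),round(float(s.max())),round(float(np.median(s)))) 
    return out
E
python3 - <<'E'
from h import *
for n in(0,6,8):
    im=cv2.imread(f"pics/scene{n}.png"); print(n,arcs(im),arcs(im,p=[.5988,-.0851,-.244])["top"])
print("top0",arcs(cv2.imread("pics/top0.png"),"top"))
E
```

```text
0 {'skirt': (-0.677, 183, 41), 'top': (-0.177, 208, 46), 'mark': (0.562, 110, 1)} (-0.137, 210, 46)
6 {'skirt': (-0.683, 182, 43), 'top': (-0.177, 207, 46), 'mark': (0.561, 109, 2)} (-0.136, 209, 46)
8 {'skirt': (0.228, 133, 40), 'top': (0.243, 238, 46), 'mark': (0.561, 110, 1)} (0.303, 230, 46)
top0 {'skirt': (-0.158, 127, 59), 'top': (-0.142, 230, 82), 'mark': (0.533, 129, 1)}
```

Request:
play_rows(moves=[{"claw": 7.5, "delta_pos": [0, 0, 5], "twist": -27}, {"claw": 7.5, "delta_pos": [0, 0, 8], "twist": -27}, {"claw": 7.5, "delta_pos": [0, 0, 9], "twist": -27}, {"claw": 7, "delta_pos": [0, 0, 11], "twist": -27}, {"claw": 6.5, "delta_pos": [0, 0, 13.2], "twist": -27}, {"claw": 5.5, "delta_pos": [0, 0, 13.2], "twist": -27}, {"claw": 3.5, "delta_pos": [0, 0, 13.2], "twist": -27}, {"claw": 3.5, "delta_pos": [0, 0, 13.2], "twist": -27}, {"claw": 3.5, "delta_pos": [0, 0, 13.2], "twist": -27}, {"claw": 3.5, "delta_pos": [0, 0, 13.2], "twist": -27}], force=40)

```text
clock: 17.92
tcp_pos: [0.5534, -0.1063, 0.0782]
orientation: [-0.001, 0.036, 0.999, 0.0]
wrist_force: [-4.2, -0.1, -3.6]
finger_gap: 0.0417
```

```bash
python3 mv.py
```

```text
t 17.93 tcp [ 0.5534 -0.1063  0.0782] jaw 85.89 tilt [-0.002  0.    -1.   ] gap 0.0417 F [-4.2 -0.1 -3.6] M [-0.19  0.85 -0.03] j [-0.33  0.36 -0.21  1.   -0.   -0.26]
```

Request:
play_rows(moves=[{"claw": 3.5, "delta_pos": [0, 0, 0], "twist": 5}, {"claw": 3.5, "delta_pos": [0, 0, 0], "twist": 10}, {"claw": 3.5, "delta_pos": [0, 0, 0], "twist": 15}, {"claw": 3.5, "delta_pos": [0, 0, 0], "twist": 18}, {"claw": 3.5, "delta_pos": [0, 0, 0], "twist": 18}, {"claw": 5.5, "delta_pos": [0, 0, 0], "twist": 18}, {"claw": 6.5, "delta_pos": [0, 0, 0], "twist": 18}, {"claw": 7, "delta_pos": [0, 0, -1], "twist": 18}, {"claw": 7.5, "delta_pos": [0, 0, -4], "twist": 18}, {"claw": 7.5, "delta_pos": [0, 0, -9], "twist": 18}, {"claw": 7.5, "delta_pos": [0, 0, -13], "twist": 18}, {"claw": 7.5, "delta_pos": [0, 0, -13], "twist": 18}])

```text
clock: 19.42
tcp_pos: [0.5571, -0.107, 0.2136]
orientation: [0.005, 0.191, 0.981, -0.0]
wrist_force: [-0.1, -0.5, -0.3]
finger_gap: 0.0749
```

```bash
python3 mv.py
python3 - <<'E'
from h import *
im=imaging.read_camera("scene")[:,:,::-1].copy(); cv2.imwrite("pics/scene9.png",im); print(arcs(im)); knob({"scene":im},(4,28))
E
```

```text
t 19.43 tcp [ 0.5571 -0.107   0.2136] jaw 67.92 tilt [ 0.009 -0.003 -1.   ] gap 0.0749 F [-0.1 -0.5 -0.3] M [-0.01  0.   -0.02] j [-0.33  0.29  0.02  1.3   0.    0.05]
{'skirt': (0.477, 136, 39), 'top': (0.464, 211, 45), 'mark': (0.561, 109, 1)}
scene green 8 [361.9 206.8] [(np.float64(0.57), np.float64(38.0)), (np.float64(0.809), np.float64(45.8))]
scene white 1 [349. 195.] [(np.float64(-1.019), np.float64(43.8)), (np.float64(-0.795), np.float64(32.5))]
scene white 1 [354. 195.] [(np.float64(-0.659), np.float64(44.0)), (np.float64(-0.365), np.float64(36.8))]
scene white 2 [344.  196.5] [(np.float64(-1.382), np.float64(44.4)), (np.float64(-1.289), np.float64(30.6))]
scene white 2 [362.  199.5] [(np.float64(0.032), np.float64(45.3)), (np.float64(0.315), np.float64(46.9))]
scene white 7 [352. 204.] [(np.float64(-0.441), np.float64(15.3)), (np.float64(0.452), np.float64(15.5))]
scene white 2 [365.  208.5] [(np.float64(0.71), np.float64(47.6)), (np.float64(0.884), np.float64(56.2))]
scene white 1 [360. 218.] [(np.float64(1.397), np.float64(46.6)), (np.float64(1.429), np.float64(58.5))]
```

Request:
play_rows(moves=[{"claw": 7.5, "delta_pos": [0, 0, 5], "twist": -11}, {"claw": 7.5, "delta_pos": [0, 0, 9], "twist": -11}, {"claw": 7, "delta_pos": [0, 0, 13.1], "twist": -11}, {"claw": 6, "delta_pos": [0, 0, 13.1], "twist": -11}, {"claw": 3.5, "delta_pos": [0, 0, 13.1], "twist": -11}, {"claw": 3.5, "delta_pos": [0, 0, 13.1], "twist": -11}, {"claw": 3.5, "delta_pos": [0, 0, 13.1], "twist": -11}, {"claw": 3.5, "delta_pos": [0, 0, 13.1], "twist": -11}, {"claw": 3.5, "delta_pos": [0, 0, 13.1], "twist": -8}, {"claw": 3.5, "delta_pos": [0, 0, 13.1], "twist": -4.5}, {"claw": 3.5, "delta_pos": [0, 0, 13.1], "twist": -4.5}], force=40)

```text
clock: 20.85
tcp_pos: [0.5547, -0.1066, 0.0786]
orientation: [0.001, 0.153, 0.988, 0.0]
wrist_force: [-4.5, -3.3, 5.8]
finger_gap: 0.0418
```

Request:
play_rows(moves=[{"claw": 5.5, "delta_pos": [0, 0, 0], "twist": 0}, {"claw": 6.5, "delta_pos": [0, 0, 0], "twist": 0}, {"claw": 7, "delta_pos": [0, 0, -1], "twist": 0}, {"claw": 7.5, "delta_pos": [0, 0, -5], "twist": 0}, {"claw": 7.5, "delta_pos": [0, 0, -10], "twist": 0}, {"claw": 7.5, "delta_pos": [0, 0, -13], "twist": 0}, {"claw": 7.5, "delta_pos": [-12, 20, -13], "twist": 0}, {"claw": 7.5, "delta_pos": [-12, 26, -13], "twist": 0}, {"claw": 7.5, "delta_pos": [-12, 32, -13], "twist": 0}, {"claw": 7.5, "delta_pos": [-12, 32, -13], "twist": 0}, {"claw": 7.5, "delta_pos": [-12, 32, -13], "twist": 0}, {"claw": 7.5, "delta_pos": [-12, 32, -13], "twist": 0}])

```text
clock: 22.35
tcp_pos: [0.7663, 0.1662, 0.2071]
orientation: [0.0, 0.151, 0.988, 0.001]
wrist_force: [0.6, -1.0, -0.5]
finger_gap: 0.0749
```

```bash
python3 mv.py
python3 - <<'E'
from h import *
for c in("scene","top"):
    im=imaging.read_camera(c)[:,:,::-1].copy(); cv2.imwrite(f"pics/{c}10.png",im); print(c,arcs(im,c)); knob({c:im},(4,28))
    roi=(340,140,410,185) if c=="top" else (345,140,405,200)
    m=orange(im,roi); print("comb",fit({c:(m,roi)},comb_parts(110),[.650,-.098,-.247]))
slots({"top":cv2.imread("pics/top0.png")})
E
```

```text
t 22.35 tcp [0.7663 0.1662 0.2071] jaw 72.58 tilt [ 0.001  0.001 -1.   ] gap 0.0749 F [ 0.6 -1.  -0.5] M [-0.03 -0.04  0.01] j [0.11 0.81 0.86 1.62 0.   0.41]
scene {'skirt': (0.558, 176, 43), 'top': (0.543, 225, 44), 'mark': (0.561, 109, 1)}
scene green 8 [361.9 206.8] [(np.float64(0.569), np.float64(38.0)), (np.float64(0.808), np.float64(45.8))]
scene white 1 [349. 195.] [(np.float64(-1.019), np.float64(43.8)), (np.float64(-0.795), np.float64(32.5))]
scene white 1 [354. 195.] [(np.float64(-0.659), np.float64(44.0)), (np.float64(-0.365), np.float64(36.8))]
scene white 2 [344.  196.5] [(np.float64(-1.383), np.float64(44.4)), (np.float64(-1.289), np.float64(30.6))]
scene white 2 [362.  199.5] [(np.float64(0.032), np.float64(45.3)), (np.float64(0.316), np.float64(46.9))]
scene white 5 [352.3 204.4] [(np.float64(-0.348), np.float64(14.7)), (np.float64(0.535), np.float64(16.2))]
scene white 3 [358.3 206.4] [(np.float64(0.472), np.float64(27.3)), (np.float64(0.807), np.float64(35.0))]
scene white 2 [365.  208.5] [(np.float64(0.711), np.float64(47.6)), (np.float64(0.884), np.float64(56.2))
[... 536 characters left out ...]
at64(45.9)), (np.float64(-0.015), np.float64(51.8))]
top white 1 [360. 189.] [(np.float64(-1.051), np.float64(44.8)), (np.float64(-0.94), np.float64(48.4))]
top white 2 [357.  193.5] [(np.float64(-1.39), np.float64(44.8)), (np.float64(-1.252), np.float64(46.5))]
top white 6 [379.5 194. ] [(np.float64(0.643), np.float64(26.0)), (np.float64(0.491), np.float64(30.7))]
top white 9 [376.4 199. ] [(np.float64(1.104), np.float64(11.9)), (np.float64(0.679), np.float64(15.3))]
top white 2 [389.  201.5] [(np.float64(1.429), np.float64(46.1)), (np.float64(1.283), np.float64(45.9))]
comb (array([ 0.64941849, -0.09841626, -0.24205623]), np.float64(7.723537101114956))
slots top [ 0.6485 -0.1007] -0.243 82
```

The two cameras disagree. Scene puts the pointer 0.01 short of the mark, and top puts it 0.1 past. I'll use the fixed white scale ticks, spaced 0.35 rad, to correct the knob centre for each camera.

```bash
cat > fin.py <<'E'
from h import *
from scipy.optimize import least_squares
def vec(c,uv,o): a,r=panel(c,uv,o); return r*1000*np.array([np.cos(a),np.sin(a)])
def blob(im,c,t,r,o,kind="w",h=2.6,o2=None):
    u=proj(c,kpt(t,r/1000,o)[None])[0]; x0,y0=np.round(u).astype(int); ys,xs=np.mgrid[y0-3:y0+4,x0-3:x0+4]
    q=im[y0-3:y0+4,x0-3:x0+4].astype(float); v=q.min(2) if kind=="w" else q[...,1]-q[...,2]
    w=np.clip(v-np.percentile(v,50)-25,0,None)*(np.hypot(xs-u[0],ys-u[1])<h)
    return None if w.sum()<25 else np.array([(xs*w).sum(),(ys*w).sum()])/w.sum()
def run(tag,ps):
  for c in("scene","top"):
    im=cv2.imread(f"pics/{c}{tag}.png"); K=[];X=[]
    for k in(-4,-3,-2,-1,0,3,4):
        b=blob(im,c,.35*k,45,.002)
        if b is not None: K.append(.35*k); X.append(vec(c,b,.002))
    K=np.array(K);X=np.array(X)
    f=lambda p:(X-p[:2]-p[3]*np.c_[np.cos(K+p[2]),np.sin(K+p[2])]).ravel()
    s=least_squares(f,[0,0,0,45],loss="soft_l1"); p=s.x
    ang=lambda v:(np.arctan2(v[1]-p[1],v[0]-p[0])-p[2],np.hypot(*(v-p[:2])))
    print(c,"shift",p.round(2),"res",np.abs(s.fun).max().round(2),len(K))
    for n,t,r,o,kd in(("mark",.55,37,.004,"g"),("skirt",ps,26,.006,"w"),("top",ps,16,.028,"w")):
        b=blob(im,c,t,r,o,kd)
        print("  ",n,None if b is None else (b.round(1),np.round(ang(vec(c,b,o)),3)))
E
python3 -c "
from fin import *
run(10,.58)
c='scene'
for c in('top','scene'):
  # red centre as check of axis at o~34 (side+face)
  for t in('0','10'):
    im=cv2.imread(f'pics/{c}{t}.png'); u=proj(c,kpt(0,0,.035)[None])[0]; x,y=u.astype(int); q=cv2.cvtColor(im[y-8:y+9,x-8:x+9],cv2.COLOR_BGR2HSV); m=((q[...,0]<8)|(q[...,0]>172))&(q[...,1]>130)&(q[...,2]>90); ys,xs=np.nonzero(m); print(c,t,'red',(xs.mean()+x-8).round(2),(ys.mean()+y-8).round(2),'pred',u.round(2))
"
```

```text
scene shift [ 1.20e-01  1.13e+00 -1.00e-02  4.56e+01] res 0.62 7
   mark (array([361.9, 206.7]), array([ 0.547, 37.32 ]))
   skirt (array([357.8, 206.8]), array([ 0.51 , 25.569]))
   top (array([352.3, 204.5]), array([ 0.515, 15.517]))
top shift [-0.92  0.49  0.   45.7 ] res 0.94 7
   mark (array([381.6, 190.5]), array([ 0.512, 37.62 ]))
   skirt (array([379.3, 194.2]), array([ 0.599, 26.209]))
   top (array([376.5, 198.8]), array([ 0.613, 16.299]))
top 0 red 371.8 203.7 pred [371.76 203.02]
top 10 red 371.71 203.81 pred [371.76 203.02]
scene 0 red 346.04 204.43 pred [346.16 204.35]
scene 10 red 346.04 204.43 pred [346.16 204.35]
```

Run:
```python
from h import *
v=[]
for c,n in(("top",0),("top",10),("scene",0),("scene",10)):
    im=cv2.imread(f"pics/{c}{n}.png"); u=proj(c,kpt(0,0,.015)[None])[0].astype(int); l,t=u-[18,18]
    z=cv2.resize(im[t:t+36,l:l+36],None,fx=8,fy=8,interpolation=cv2.INTER_CUBIC)
    if n==10:
        for th,col in((.45,(255,0,255)),(.55,(255,255,0)),(.65,(255,0,255))):
            a=[(proj(c,kpt(th,r,.005)[None])[0]+.5-[l,t])*8 for r in(.041,.05)]
            cv2.line(z,*[tuple(map(int,p)) for p in a],col,1)
    v.append(z)
cv2.imwrite("pics/k10.png",np.vstack([np.hstack(v[:2]),np.hstack(v[2:])]))
```

```text
(no output)
```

View pics/k10.png

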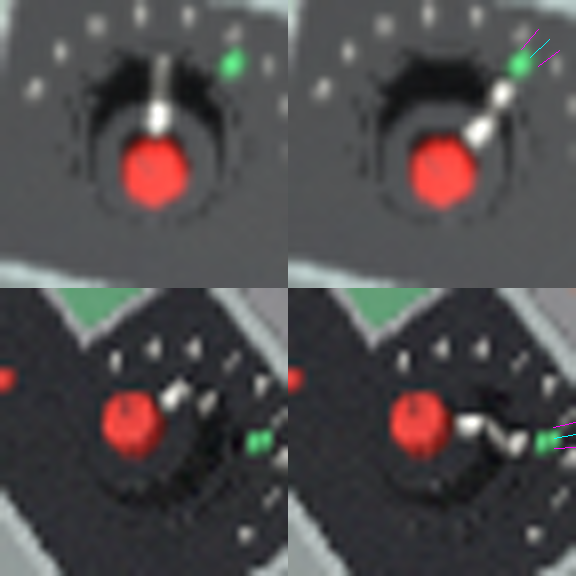

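The top view shows white top piece, white skirt piece and green mark nearly in line. The scene view is similar, and the red knob's dark line is unchanged. The cameras still differ by about 0.1 rad, so I'll fit a rendered pointer model with a free pixel shift for each camera.

```bash
cat > ncc.py <<'E'
from h import *
S=6
def quad(c,m,l,t,pts):
    uv=(np.array([proj(c,q[None])[0] for q in pts])+.5-[l,t])*S-.5
    cv2.fillConvexPoly(m,np.round(cv2.convexHull(uv.astype(np.float32))*16).astype(np.int32),255,shift=4)
def strip(t,r0,r1,o0,o1,w): # radial strip of width w
    out=[]
    for r,o in((r0,o0),(r1,o1)):
        for s in(-.5,.5):
            b=P0+o*D+r*(np.cos(t)*U+np.sin(t)*V)+s*w*(-np.sin(t)*U+np.cos(t)*V); out.append(W(PC,b)[0])
    return out
def synth(c,l,t,n,th,kind,o):
    m=np.zeros((n*S,n*S),np.uint8)
    if kind=="w": quad(c,m,l,t,strip(th,.012,.022,.028,.028,.003)); quad(c,m,l,t,strip(th,.022,.029,o,o,.003))
    if kind=="skirt": quad(c,m,l,t,strip(th,.022,.029,o,o,.003))
    if kind=="top": quad(c,m,l,t,strip(th,.012,.022,.028,.028,.003))
    if kind=="g": quad(c,m,l,t,strip(th,.033,.041,o,o,.006))
    return cv2.GaussianBlur(cv2.resize(m,(n,n),interpolation=cv2.INTER_AREA).astype(float),(0,0),.5)
def ticks(c,l,t,n):
    m=np.zeros((n*S,n*S),np.uint8)
    for k in(-4,-3,-2,-1,0,3,4): quad(c,m,l,t,strip(.35*k,.0435,.0475,.002,.002,.002))
    return cv2.GaussianBlur(cv2.resize(m,(n,n),interpolation=cv2.INTER_AREA).astype(float),(0,0),.5)
def sh(m,d): return cv2.warpAffine(m,np.float32([[1,0,d[0]],[0,1,d[1]]]),m.shape[::-1],flags=cv2.INTER_LINEAR)
def ncc(a,b,w):
    a=a[w]-a[w].mean(); b=b[w]-b[w].mean(); return (a@b)/np.sqrt((a@a)*(b@b)+1e-9)
def region(c,l,t,n,o,r0,r1):
    ys,xs=np.mgrid[:n,:n]; R=np.array([[panel(c,(l+x,t+y),o) for x in range(n)] for y in range(n)]); return (R[...,1]>r0)&(R[...,1]<r1),R[...,0]
def go(tag):
  for c in("scene","top"):
    im=cv2.imread(f"pics/{c}{tag}.png"); u=proj(c,kpt(0,0,.012)[None])[0].astype(int); n=52; l,t=u-n//2
    I=im[t:t+n,l:l+n].astype(float); w=I.min(2); g=I[...,1]-I[...,2]
    R,A=region(c,l,t,n,.002,.041,.05); R&=(A<.2)|(A>.9); R&=np.abs(A)<1.6; T=ticks(c,l,t,n)
    f=lambda d:-ncc(sh(T,d),w,R); G=[(x,y) for x in np.arange(-1.2,1.3,.3) for y in np.arange(-1.2,1.3,.3)]
    d0=min(G,key=f); d=minimize(f,d0,method="Nelder-Mead",options=dict(initial_simplex=np.array([d0,np.add(d0,[.2,0]),np.add(d0,[0,.2])]))).x
    th=np.arange(-.3,.9,.01); print(c,"shift",d.round(2),round(-f(d),2))
    for k,o,X,(oo,a,b) in(("g",.004,g,(.004,.03,.045)),("g",.002,g,(.002,.03,.045)),("skirt",.006,w,(.006,.0235,.032)),("top",.028,w,(.028,.011,.0235)),("w",.006,w,(.015,0,.033))):
        M,_=region(c,l,t,n,oo,a,b); s=[ncc(sh(synth(c,l,t,n,x,k,o),d),X,M) for x in th]; i=int(np.argmax(s)); 
        p=np.polyfit(th[max(i-4,0):i+5],s[max(i-4,0):i+5],2); print("  ",k,o,"theta",round(-p[1]/2/p[0],3),"ncc",round(s[i],2))
E
python3 -c "
from ncc import *
print('start');go(0);print('now');go(10)"
```

```text
start
scene shift [0.1  0.35] 0.88
   g 0.004 theta 0.538 ncc 0.83
   g 0.002 theta 0.512 ncc 0.81
   skirt 0.006 theta -0.204 ncc 0.45
   top 0.028 theta -0.218 ncc 0.92
   w 0.006 theta -0.208 ncc 0.81
top shift [0.19 0.44] 0.96
   g 0.004 theta 0.505 ncc 0.99
   g 0.002 theta 0.513 ncc 0.99
   skirt 0.006 theta -0.172 ncc 0.3
   top 0.028 theta -0.167 ncc 0.84
   w 0.006 theta -0.181 ncc 0.63
now
scene shift [0.09 0.33] 0.87
   g 0.004 theta 0.537 ncc 0.83
   g 0.002 theta 0.511 ncc 0.81
   skirt 0.006 theta 0.513 ncc 0.86
   top 0.028 theta 0.491 ncc 0.92
   w 0.006 theta 0.502 ncc 0.84
top shift [0.19 0.46] 0.96
   g 0.004 theta 0.504 ncc 0.98
   g 0.002 theta 0.512 ncc 0.99
   skirt 0.006 theta 0.588 ncc 0.76
   top 0.028 theta 0.594 ncc 0.85
   w 0.006 theta 0.593 ncc 0.76
```

Averaged over both cameras, the ring is at about 0.55 and the mark at about 0.51–0.52, so it is slightly past by 0.03–0.04 rad. I'll make one small correction.

```bash
python3 mv.py .5548 -.1065 .21 75
```

```text
delta cm [ 12.05 -32.37  -0.47] twist -2.3 or 177.7 -2.3
t 22.45 tcp [0.7663 0.1665 0.2054] jaw 72.66 tilt [-0.001  0.001 -1.   ] gap 0.0749 F [-0.6 -1.2 -0.3] M [ 0.01 -0.04 -0.02] j [0.11 0.81 0.86 1.62 0.   0.41]
```

Request:
play_rows(moves=[{"claw": 7.5, "delta_pos": [12, -32.3, 0], "twist": -1.5}, {"claw": 7.5, "delta_pos": [12, -32.3, 0], "twist": -1.5}, {"claw": 7.5, "delta_pos": [12, -32.3, 0], "twist": -1.5}, {"claw": 7.5, "delta_pos": [12, -32.3, 0], "twist": -1.5}, {"claw": 7.5, "delta_pos": [12, -32.3, 0], "twist": -1.5}, {"claw": 7.5, "delta_pos": [12, -32.3, 0], "twist": -1.5}, {"claw": 7.5, "delta_pos": [12, -32.3, 0], "twist": -1.5}, {"claw": 7.5, "delta_pos": [12, -32.3, 0], "twist": -1.5}, {"claw": 7.5, "delta_pos": [12, -32.3, 0], "twist": -1.5}])

```text
clock: 23.58
tcp_pos: [0.554, -0.1085, 0.2075]
orientation: [0.0, 0.139, 0.99, 0.0]
wrist_force: [0.9, 0.5, -0.5]
finger_gap: 0.0747
```

```bash
python3 mv.py .5546 -.1065 .079 75
```

```text
delta cm [-0.    0.21 12.85] twist -1.0 or 179.0 -1.0
t 23.57 tcp [ 0.554  -0.1085  0.2075] jaw 73.97 tilt [ 0.  0. -1.] gap 0.0747 F [ 0.9  0.5 -0.5] M [-0.02  0.01  0.02] j [-0.34  0.29  0.01  1.29  0.   -0.06]
```

Request:
play_rows(moves=[{"claw": 7.5, "delta_pos": [0, 0.2, 5], "twist": 0}, {"claw": 7.5, "delta_pos": [0, 0.2, 9], "twist": 0}, {"claw": 7, "delta_pos": [0, 0.2, 12.8], "twist": 0}, {"claw": 6, "delta_pos": [0, 0.2, 12.8], "twist": 0}, {"claw": 3.5, "delta_pos": [0, 0.2, 12.8], "twist": 0}, {"claw": 3.5, "delta_pos": [0, 0.2, 12.8], "twist": 0}, {"claw": 3.5, "delta_pos": [0, 0.2, 12.8], "twist": 0}, {"claw": 3.5, "delta_pos": [0, 0.2, 12.8], "twist": 0}, {"claw": 3.5, "delta_pos": [0, 0.2, 12.8], "twist": -1.5}, {"claw": 3.5, "delta_pos": [0, 0.2, 12.8], "twist": -3}, {"claw": 3.5, "delta_pos": [0, 0.2, 12.8], "twist": -3}], force=40)

```text
clock: 24.95
tcp_pos: [0.5549, -0.1074, 0.0809]
orientation: [0.001, 0.114, 0.993, -0.0]
wrist_force: [-1.6, 2.7, 5.7]
finger_gap: 0.0415
```

Request:
play_rows(moves=[{"claw": 5.5, "delta_pos": [0, 0, 0], "twist": 0}, {"claw": 6.5, "delta_pos": [0, 0, 0], "twist": 0}, {"claw": 7, "delta_pos": [0, 0, -1], "twist": 0}, {"claw": 7.5, "delta_pos": [0, 0, -5], "twist": 0}, {"claw": 7.5, "delta_pos": [0, 0, -10], "twist": 0}, {"claw": 7.5, "delta_pos": [0, 0, -13], "twist": 0}, {"claw": 7.5, "delta_pos": [-10, 20, -13], "twist": 0}, {"claw": 7.5, "delta_pos": [-10, 26, -13], "twist": 0}, {"claw": 7.5, "delta_pos": [-10, 32, -13], "twist": 0}, {"claw": 7.5, "delta_pos": [-10, 32, -13], "twist": 0}, {"claw": 7.5, "delta_pos": [-10, 32, -13], "twist": 0}, {"claw": 7.5, "delta_pos": [-10, 32, -13], "twist": 0}])

```text
clock: 26.45
tcp_pos: [0.7246, 0.1855, 0.2089]
orientation: [0.0, 0.112, 0.994, 0.0]
wrist_force: [-0.1, -0.8, -0.5]
finger_gap: 0.0751
```

```bash
python3 mv.py
python3 - <<'E'
from ncc import *
I={}
for c in("scene","top"):
    I[c]=imaging.read_camera(c)[:,:,::-1].copy(); cv2.imwrite(f"pics/{c}11.png",I[c])
go(11)
from workcell import spotter
for q in("calcium_jar","tape_measure","hygrometer","electric_tape"):
    print(q,[(round(d["conf"],2),np.round(d["extent"]).astype(int).tolist()) for d in spotter.spot_in("scene",q)][:1])
v=[]
for c in("top","scene"):
    u=proj(c,kpt(0,0,.015)[None])[0].astype(int); l,t=u-[25,25]
    v.append(cv2.resize(I[c][t-10:t+40,l:l+50],None,fx=8,fy=8,interpolation=cv2.INTER_CUBIC))
    roi=(340,140,410,185) if c=="top" else (345,140,405,200)
    print("comb",c,fit({c:(orange(I[c],roi),roi)},comb_parts(110),[.650,-.098,-.247]))
cv2.imwrite("pics/k11.png",np.hstack(v))
E
```

```text
t 26.45 tcp [0.7246 0.1855 0.2089] jaw 77.1 tilt [ 0.     0.001 -1.   ] gap 0.0751 F [-0.1 -0.8 -0.5] M [-0.01  0.01  0.02] j [0.14 0.7  0.66 1.53 0.   0.37]
scene shift [0.09 0.33] 0.87
   g 0.004 theta 0.538 ncc 0.83
   g 0.002 theta 0.512 ncc 0.81
   skirt 0.006 theta 0.489 ncc 0.78
   top 0.028 theta 0.446 ncc 0.95
   w 0.006 theta 0.468 ncc 0.84
top shift [0.2  0.46] 0.96
   g 0.004 theta 0.504 ncc 0.98
   g 0.002 theta 0.512 ncc 0.99
   skirt 0.006 theta 0.535 ncc 0.72
   top 0.028 theta 0.513 ncc 0.84
   w 0.006 theta 0.53 ncc 0.73
calcium_jar [(0.83, [306, 141, 320, 169])]
tape_measure [(0.61, [265, 210, 290, 232])]
hygrometer [(0.63, [402, 294, 423, 316])]
electric_tape [(0.56, [351, 293, 375, 314])]
comb top (array([ 0.64943762, -0.09845279, -0.24157138]), np.float64(7.567935409457901))
comb scene (array([ 0.65077177, -0.09803705, -0.25353817]), np.float64(14.464206074586697))
```

View pics/k11.png

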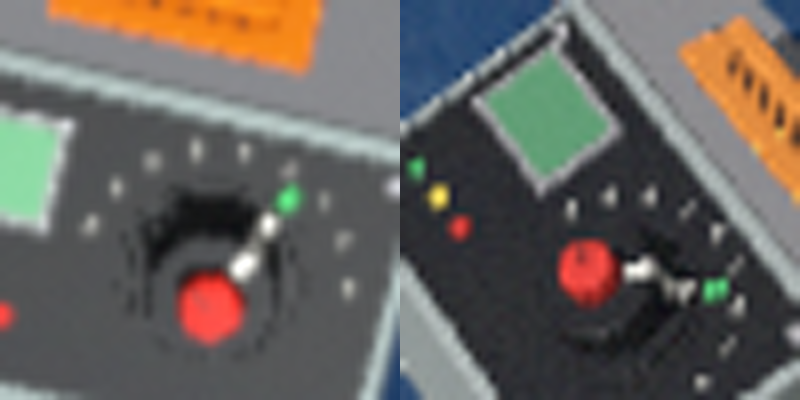

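The pointer is now at about 0.50–0.51 (average of both cameras) and the mark at about 0.512. The comb lies flat on the deck, the red knob's line is in the same place as before, and the bystanders have not moved. I'm handing in.

```bash
python3 -c "
from workcell import env; print(env.hand_in())"
```

```text
the job is handed in; nothing more can be done
None
```

The orange comb is seated in the console slots and released, and the outer ring's pointer stands at the green mark. The job is handed in; the clock read 26.5 s at the last check before that.

- **Comb:** It stopped at the expected height and did not sink further under a 16 N push. Afterwards both cameras showed the flange flat on the deck over the slot row. My first grasp closed on nothing, because the real fingertips sit about 18 mm higher than the reported TCP. I noticed this in the picture and grasped again lower, without disturbing the comb.
- **Ring:** I turned it clockwise in three grips. I then turned it back about 3° at the gripper, because it was slightly past the mark. At the last check the pointer averaged 0.50–0.51 rad against about 0.51 for the mark.
- **Disagreement:** The two cameras differ on the pointer: about 0.47–0.49 in the scene view and 0.53 in the top view. The ring could therefore be off by about 0.03 rad either way.
- **Red knob and surroundings:** The red knob's black line looks unchanged, but it is only a few pixels wide, so small turns would not show. The detector found the four bystanders where they started, to within a few pixels. The highest wrist force I saw was about 18 N, and the gripper was clear of everything at hand-in.

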